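# Hang washed foot brackets on the drying carriage

### The arm

A 6-joint arm with a two-finger parallel gripper is mounted at the origin on the work surface. World frame = base frame: x ahead of the robot, y to its left, z up, the work surface at z = 0. Lengths are in m, angles in rad, forces in N, time in s.
With the tool pointing down it reaches from about 0.35 to 0.775 m from the base axis. Payload 5.5 kg.
Tool frame: the origin (TCP) lies at the very end of the fingers, on their centre line; the grasp point (between the pads) lies 19 mm behind it; y points along the fingers, z is the direction in which the jaws open and shut, and the axes are right-handed (so a half turn about y gives the same grasp; the last joint's range is limited). The gripper opens to 85 mm and grips with 20 to 120 N. Pads are 22 mm wide; open, the fingers measure 114 mm over their backs; the gripper's body (76 mm by 85 mm) begins 54 mm behind the grasp point. The pads swing forward as they close: fully open they stand 13 mm farther back than shut.
Start: joints at [1.086, 0.313, 0.046, 1.304, 0, 1.431], TCP at [0.194, 0.541, 0.231] pointing down, gripper open.
Joint ranges: [-2.76, 2.76], [-0.86, 1.69], [-1.03, 1.26], [-2.2, 2.34], [-1.47, 1.5], [-3.14, 3.14]. Speed limits (rad/s): [2.57, 2.57, 3.14, 3.14, 3.14, 3.14].

### API

Orientations are given as a unit quaternion [w, x, y, z].
In Python, from workcell import env gives the robot as it stands.
- The arm moves only by the shell command python3 -m inch 'ROWS' [OPENING] [FORCE]. ROWS is JSON, a list that holds one entry, the list of rows, each a list of 4 numbers: the shift along the tool's x, y, z in mm, then the turn about the tool's y in degrees. In form: [[[tx, ty, tz, spin], ...]]. A call has 1 to 10 rows; each row is the pose to reach, as a shift and turn from the pose commanded when the call began, along the tool's axes at that moment; what a row does not reach only later rows make up. A row lasts 1/10 s, in which the tool goes at most 50 mm and 8.59 degrees, less where a joint would pass 70% of its speed; a pose out of reach is approached as far as the arm can. A call with a gripper value outside its range is refused whole. OPENING is the finger opening in mm, from 0 to 85.4, set as the call begins (- or left out, the last holds). The fingers move at their own pace and stop on an object; FORCE is the grip in N (left out, the last holds). Time passes only in rows, so rows that repeat a pose let the fingers close. It gives the time, the measured TCP pose, the force and the opening at its end, in the units of the state.
- env.get_state(): the state, without advancing time (a new reading comes with each control period).
- env.read_camera(name): name is "scene" or "side" or "wrist"; returns the picture (400x640x3 uint8, blue, green, red); there is no depth.
- env.camera_model(name): a dict with "fx", "fy", "cx", "cy" (pixels), "distortion" ([k1, k2, p1, p2, k3] as OpenCV has them; the pictures are not rectified), "R" (3x3) and "t" (3): a world point X has camera coordinates R X + t; the wrist camera has in their place "mount" (4x4, takes a point from camera to tool coordinates, whose origin is the TCP and whose axes are the tool frame's). Camera axes: x right, y down, z forward; pixel columns grow to the right and rows downward; lengths in m; the calibration is good to about 2 mm. A picture is of the moment at which its call begins: read the wrist's pose just before it. camera_model takes no time and is no camera call.
- env.hand_in(): hands the job in, once; it reports no verdict.
The state is a dict: "clock": time; "joint_pos": joint angles; "qvel": joint speeds; "tau": joint torques, N m; "tcp_pos": TCP position; "orientation": TCP orientation; "wrist_force": force on the tool from outside, world axes, zero at the start; "ft_torque": the same for the moment, N m; "finger_gap": finger opening in m.
Only numpy, scipy, OpenCV 4.12 (cv2) and the standard library are available. Lean on these libraries where they do the work, as an engineer would, in place of code of your own. Each camera call takes 0.05 s, during which the arm holds its last target.

### The job

Pull the carriage by its red handle away from the warm-air panel to its loading stop, and there hang every orange foot bracket on a pin of its own: slide the open slot sideways over the pin behind its head and let it down so that the pin sits in the pocket at the slot's inner end. When all of them hang, slide the loaded carriage fully back to the drying stop in front of the panel and let go, so that at the end every bracket hangs on its pin without swinging. Leave the spray bottle, spanner and blue parts bin where they are.

Things in the scene. Friction and masses are not known exactly. Their poses are not given: they have to be found in the camera images.
- rack: fixed rack: dark base, two guide rods, grey end blocks, blue warm-air panel (380 mm wide, 110 mm high, front 170 mm behind the hanging line, centred at y = +80 mm). Origin on the bench top below the line on which brackets hang, halfway along the travel. +y: slide direction towards the drying stop; -x: the way the pins point, roughly to the robot; z up
- carriage (a joint): position of the aluminium carriage along the rack's +y, m: 0 = loading stop (towards -y, the right seen from the robot), 0.160 = drying stop in front of the panel. Hard stops at both ends; otherwise it stays where left, about 5 N of friction. It starts somewhere in between
- pin1 (a point): pin 1 of the carriage (at the -y end), pins 110 mm apart: level steel pin, 8 mm diameter, along the rack's x, 70 mm out from the carriage's upright bar (68 to 96 mm up), 18 mm head (5 mm thick) at its end. This point: on its axis, 85 mm above the bench, 48 mm before the bar, 22 mm behind the head, the place for the web. A hung bracket's underside is 14 mm above the bench
- pin2 (a point): pin 2 of the carriage (next to pin 1), pins 110 mm apart: level steel pin, 8 mm diameter, along the rack's x, 70 mm out from the carriage's upright bar (68 to 96 mm up), 18 mm head (5 mm thick) at its end. This point: on its axis, 85 mm above the bench, 48 mm before the bar, 22 mm behind the head, the place for the web. A hung bracket's underside is 14 mm above the bench
- pin3 (a point): pin 3 of the carriage (next to pin 4), pins 110 mm apart: level steel pin, 8 mm diameter, along the rack's x, 70 mm out from the carriage's upright bar (68 to 96 mm up), 18 mm head (5 mm thick) at its end. This point: on its axis, 85 mm above the bench, 48 mm before the bar, 22 mm behind the head, the place for the web. A hung bracket's underside is 14 mm above the bench
- pin4 (a point): pin 4 of the carriage (at the +y end), pins 110 mm apart: level steel pin, 8 mm diameter, along the rack's x, 70 mm out from the carriage's upright bar (68 to 96 mm up), 18 mm head (5 mm thick) at its end. This point: on its axis, 85 mm above the bench, 48 mm before the bar, 22 mm behind the head, the place for the web. A hung bracket's underside is 14 mm above the bench
- handle (a point): red upright handle on the carriage's bar, 20 (rack x) x 14 (rack y) x 52 mm high, from 95 to 147 mm above the bench; this point is 125 mm up on its axis, 56 mm behind the hanging line, midway between pins 2 and 3. Pinch it from above across its 14 mm (along the slide)
- b1_mid (a point): centre (60 mm above the underside) of orange slotted foot bracket 1, 0.45 kg (may be absent): an inverted T standing on its flange. Own axes: z up, x through the web, y along it. Flange 60 (x) x 50 (y) x 10 mm; central upright web 8 mm thick (x), 50 mm wide (y), top 120 mm above the underside. Grip the web near its top, across its 8 mm, above the slot
- b2_mid (a point): centre (60 mm above the underside) of orange slotted foot bracket 2, 0.45 kg (may be absent): an inverted T standing on its flange. Own axes: z up, x through the web, y along it. Flange 60 (x) x 50 (y) x 10 mm; central upright web 8 mm thick (x), 50 mm wide (y), top 120 mm above the underside. Grip the web near its top, across its 8 mm, above the slot
- b3_mid (a point): centre (60 mm above the underside) of orange slotted foot bracket 3, 0.45 kg (may be absent): an inverted T standing on its flange. Own axes: z up, x through the web, y along it. Flange 60 (x) x 50 (y) x 10 mm; central upright web 8 mm thick (x), 50 mm wide (y), top 120 mm above the underside. Grip the web near its top, across its 8 mm, above the slot
- b4_mid (a point): centre (60 mm above the underside) of orange slotted foot bracket 4, 0.45 kg (may be absent): an inverted T standing on its flange. Own axes: z up, x through the web, y along it. Flange 60 (x) x 50 (y) x 10 mm; central upright web 8 mm thick (x), 50 mm wide (y), top 120 mm above the underside. Grip the web near its top, across its 8 mm, above the slot
- b1_slot (a point): seat point of bracket 1: on its z axis, 71 mm above the underside, mid-web; a seated pin's axis lies here. The slot cuts through the web: a level channel 54 to 70 mm above the underside, open at the -y edge, running in to y = +6.5 mm; at its inner end (y -6.5 to +6.5 mm) the roof rises to 75 mm: a pocket that drops over the pin. Solid above 75 mm
- b2_slot (a point): seat point of bracket 2: on its z axis, 71 mm above the underside, mid-web; a seated pin's axis lies here. The slot cuts through the web: a level channel 54 to 70 mm above the underside, open at the -y edge, running in to y = +6.5 mm; at its inner end (y -6.5 to +6.5 mm) the roof rises to 75 mm: a pocket that drops over the pin. Solid above 75 mm
- b3_slot (a point): seat point of bracket 3: on its z axis, 71 mm above the underside, mid-web; a seated pin's axis lies here. The slot cuts through the web: a level channel 54 to 70 mm above the underside, open at the -y edge, running in to y = +6.5 mm; at its inner end (y -6.5 to +6.5 mm) the roof rises to 75 mm: a pocket that drops over the pin. Solid above 75 mm
- b4_slot (a point): seat point of bracket 4: on its z axis, 71 mm above the underside, mid-web; a seated pin's axis lies here. The slot cuts through the web: a level channel 54 to 70 mm above the underside, open at the -y edge, running in to y = +6.5 mm; at its inner end (y -6.5 to +6.5 mm) the roof rises to 75 mm: a pocket that drops over the pin. Solid above 75 mm
- b1: bracket 1: origin at the centre of its underside; it starts standing on the bench with its slot opening roughly (within 0.5 rad) towards world -y. May be hung with the slot opening either way along the rack
- b2: bracket 2: origin at the centre of its underside; it starts standing on the bench with its slot opening roughly (within 0.5 rad) towards world +y. May be hung with the slot opening either way along the rack
- b3: bracket 3: origin at the centre of its underside; it starts standing on the bench with its slot opening roughly (within 0.5 rad) towards world -y. May be hung with the slot opening either way along the rack
- b4: bracket 4: origin at the centre of its underside; it starts standing on the bench with its slot opening roughly (within 0.5 rad) towards world +y. May be hung with the slot opening either way along the rack
- sprayer: bystander: white bottle with red cap, 64 mm diameter, 170 mm high, origin at the centre of its base
- spanner: bystander: steel spanner, 180 mm long, lying flat along its x, origin at its middle on the bench
- partsbin: bystander: blue open parts bin, 120 x 100 x 55 mm high, origin at the centre of its underside
There are look-alikes about, which are no part of the job. What is shaped like the b2 but purple or turquoise is not meant.

How it is judged:
By the outcome, as a careful person would: the job done as asked, in the order asked, and still so for the second after the job is handed in, with the robot touching nothing.
Of b1, b2, b3, b4 only 3 to 4 are there at a start; the rules pass over those that are not, and their reading is None.
At some moment in a run one of b1, b2, b3, b4 may be knocked a few centimetres aside while the robot is not near it.
Once in a run the grip may slacken for a moment while it holds something.
It also fails if it takes over 210 s, if anything falls off the work surface, if the arm or the gripper's body presses on something with over 40 N, if the wrist force passes 120 N, or if a joint passes its speed limit or range.

## Working session

There is one attempt and no reset: what is moved stays moved. The work goes in short steps, Python scripts to look and compute and a shell command to move; the robot and the scene stay as the last step left them, time stands still between calls to the robot, and variables do not carry over. Pictures are saved under pics/ and viewed, and the job is handed in when it is done.

```bash
mkdir -p pics; ls; python3 - <<'E'
from workcell import env
import cv2
s=env.get_state()
for k,v in s.items(): print(k,v)
for n in ("scene","side","wrist"):
    cv2.imwrite(f"pics/{n}0.png",env.read_camera(n)); print(n,env.camera_model(n))
E
```

```text
pics
clock 0.0
joint_pos [ 1.08641932e+00  3.13998420e-01  4.49627708e-02  1.30356660e+00
 -3.22456737e-05  1.43119250e+00]
qvel [ 0.00111072  0.00139249 -0.00051269 -0.00039929  0.00142005  0.00128311]
tau [ 1.84377968e-03 -4.80614483e+01  2.98541701e+01  1.90363079e-02
  6.20618198e-05 -1.52196156e-05]
tcp_pos [0.19412286 0.5407032  0.23040335]
orientation [-0.69601473  0.69723706 -0.12147797  0.12110769]
wrist_force [-0.04257406  0.27750683 -0.15024516]
ft_torque [ 0.00903553 -0.00814114 -0.00108826]
finger_gap 0.08568097306855683
scene {'fx': 427.17906726964407, 'fy': 427.17906726964407, 'cx': 310.0230047407938, 'cy': 195.1446436696425, 'distortion': array([-0.00578586,  0.        ,  0.        ,  0.        ,  0.        ]), 'R': array([[-0.71528745,  0.69862022, -0.01713641],
       [ 0.54158335,  0.53867355, -0.64538227],
       [-0.44164617, -0.47091463, -0.76366751]]), 't': array([ 0.37599491, -0.20629503,  1.48053661])}
side {'fx': 519.7244038715389, 'fy': 519.7244038715389, 'cx': 318.690643079516, 'cy': 199.73683889375113, 'distortion': array([-0.03867346,  0.        ,  0.        ,  0.        ,  0.        ]), 'R': array([[ 0.72396467, -0.6897451 , -0.01126295],
       [-0.41912108, -0.4268292 , -0.80134534],
       [ 0.54791667,  0.58486625, -0.59809597]]), 't': array([-0.39200246,  0.30177418,  1.5991417 ])}
wrist {'fx': 336.67494973823847, 'fy': 336.67494973823847, 'cx': 318.5765985778334, 'cy': 198.62569598283235, 'distortion': array([-0.03187362,  0.        ,  0.        ,  0.        ,  0.        ]), 'mount': array([[ 1.29287802e-03,  9.60905393e-01,  2.76873897e-01,
        -6.95880639e-02],
       [-1.45793740e-04, -2.76873944e-01,  9.60906238e-01,
        -1.41554923e-01],
       [ 9.99999154e-01, -1.28270104e-03, -2.17870247e-04,
        -7.71790490e-04],
       [ 0.00000000e+00,  0.00000000e+00,  0.00000000e+00,
         1.00000000e+00]])}
```

View pics/scene0.png

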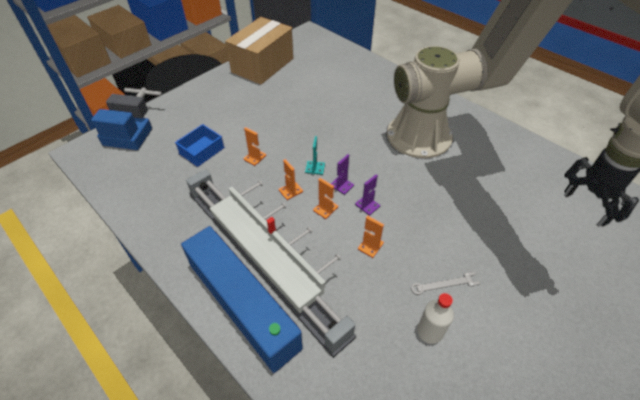

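View pics/side0.png

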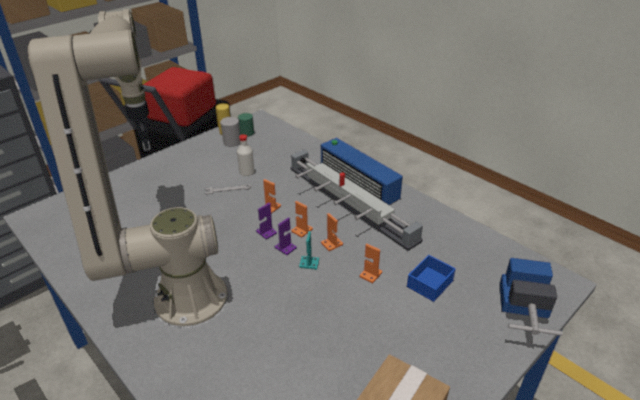

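View pics/wrist0.png

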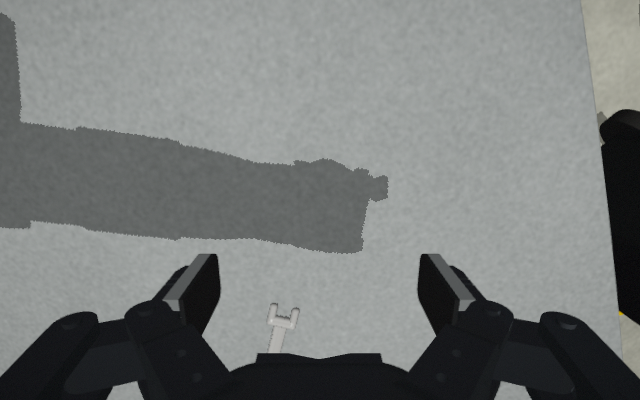

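```bash
cat > h.py <<'E'
from workcell import env
import cv2, numpy as np
from scipy.spatial.transform import Rotation as Rn
def Rq(q): return Rn.from_quat([q[1],q[2],q[3],q[0]]).as_matrix()
def cam(n,s=None):
    m=env.camera_model(n); K=np.array([[m['fx'],0,m['cx']],[0,m['fy'],m['cy']],[0,0,1]]);d=np.array(m['distortion'])
    if n=='wrist':
        s=s or env.get_state(); R=Rq(s['orientation']); M=m['mount']
        Rc=R@M[:3,:3]; c=R@M[:3,3]+np.array(s['tcp_pos'])
    else:
        Rc=m['R'].T; c=-Rc@m['t']
    return dict(K=K,d=d,Rc=Rc,c=c)
def rays(C,px):
    px=np.asarray(px,float).reshape(-1,1,2)
    u=cv2.undistortPoints(px,C['K'],C['d']).reshape(-1,2)
    r=np.c_[u,np.ones(len(u))]@C['Rc'].T
    return r/np.linalg.norm(r,axis=1,keepdims=True)
def onz(C,px,z):
    r=rays(C,px); return C['c']+r*((z-C['c'][2])/r[:,2])[:,None]
def proj(C,X):
    X=np.asarray(X,float).reshape(-1,3); R=C['Rc'].T
    return cv2.projectPoints(X,cv2.Rodrigues(R)[0],-R@C['c'],C['K'],C['d'])[0].reshape(-1,2)
def tri(obs):
    A=np.zeros((3,3));b=np.zeros(3);L=[]
    for C,p in obs:
        r=rays(C,[p])[0];P=np.eye(3)-np.outer(r,r);A+=P;b+=P@C['c'];L.append((P,C['c']))
    X=np.linalg.solve(A,b); return X,[float(np.linalg.norm(P@(X-c))*1000) for P,c in L]
def grab(n,name):
    s=env.get_state(); im=env.read_camera(n); cv2.imwrite(f'pics/{name}.png',im)
    C=cam(n,s); np.savez(f'pics/{name}.npz',**C); return im,C,s
def load(name): return cv2.imread(f'pics/{name}.png'),dict(np.load(f'pics/{name}.npz'))
E
python3 - <<'E'
from h import *
for n in('scene','side'): np.savez(f'pics/{n}0.npz',**cam(n))
a=cv2.imread('pics/scene0.png')[110:360,170:470]; cv2.imwrite('pics/scz.png',cv2.resize(a,None,fx=2.66,fy=2.4*1,interpolation=2))
a=cv2.imread('pics/side0.png')[130:330,200:460]; cv2.imwrite('pics/siz.png',cv2.resize(a,None,fx=3,fy=3,interpolation=2))
E
```

```text
(no output)
```

View pics/scz.png

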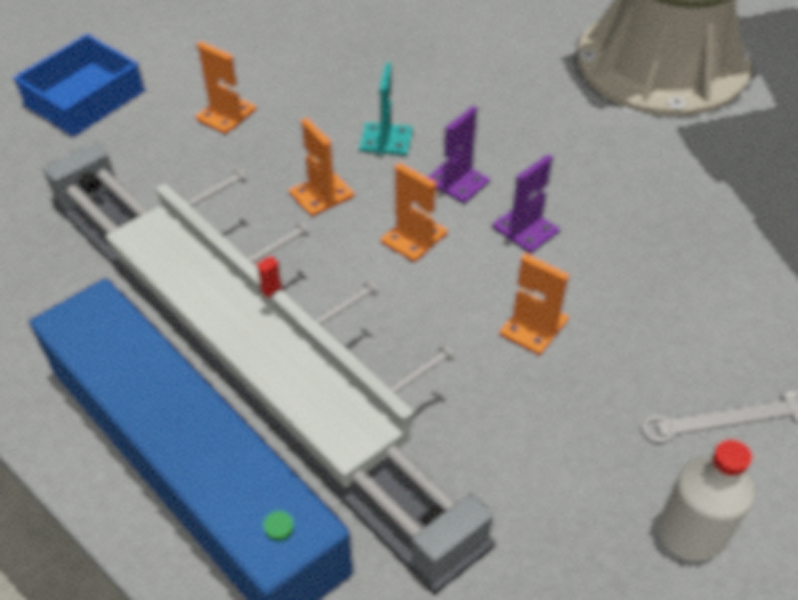

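View pics/siz.png

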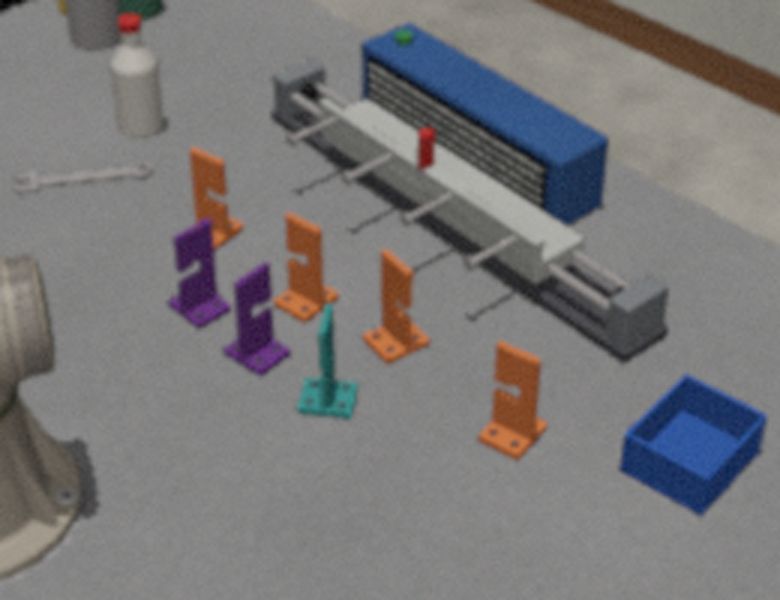

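```bash
python3 - <<'E'
from h import *
C1=load('scene0')[1];C2=load('side0')[1]
s=lambda x,y:(170+x/2.66,110+y/2.4); d=lambda x,y:(200+x/3,130+y/3)
P={'pin4h':((447,355),(293,138)),'pin3h':((374,291),(350,178)),'pin2h':((305,232),(408,218)),'pin1h':((240,178),(472,262)),
'handletop':((268,264),(427,131)),
# bracket web top corners midpoint
'A':((543,264),(208,155)),'B':((415,173),(304,222)),'C':((317,128),(396,261)),'D':((210,49),(518,350)),
'cap':((732,452),(129,20))}
for k,(a,b) in P.items(): print(k,*[np.round(v,4) for v in tri([(C1,s(*a)),(C2,d(*b))])])
for k,(a,b) in P.items():
  pass
print(onz(C1,[s(78,160),s(452,540)],.04), onz(C2,[d(300,75),d(638,290)],.04))
E
```

```text
pin4h [0.5975 0.1748 0.0838] [0.9119 0.9119]
pin3h [0.5896 0.0648 0.0814] [3.3564 3.3564]
pin2h [ 0.582  -0.0442  0.0825] [2.4693 2.4693]
pin1h [ 0.5754 -0.1551  0.0831] [1.2945 1.2945]
handletop [0.6648 0.0038 0.1445] [0.4958 0.4958]
A [0.4655 0.1778 0.1203] [0.1869 0.1869]
B [ 0.4588 -0.0023  0.1197] [0.2684 0.2684]
C [ 0.4824 -0.1277  0.1211] [0.032 0.032]
D [ 0.4717 -0.3203  0.1209] [3.0224 3.0224]
cap [0.5484 0.4382 0.1678] [0.7017 0.7017]
[[ 0.66593303 -0.34452649  0.04      ]
 [ 0.72420014  0.30325356  0.04      ]] [[ 0.75181561  0.33396226  0.04      ]
 [ 0.71587496 -0.28961048  0.04      ]]
```

```bash
cat >> h.py <<'E'
YR=np.arctan2(0.0221,0.3299) # rack y tilted towards +x
def go(x,y,z,zdir=None):
    """shift and turn in tool axes from measured pose; zdir: wanted horizontal dir of tool z (angle, mod pi)"""
    s=env.get_state();R=Rq(s['orientation']);t=R.T@(np.array([x,y,z])-s['tcp_pos'])*1000
    o=''
    if zdir is not None:
        a=np.arctan2(R[1,2],R[0,2]); dd=(zdir-a+np.pi/2)%np.pi-np.pi/2
        # positive spin about tool y (down) = negative world yaw
        o=f'spin {-np.degrees(dd)*np.sign(-R[2,1]):.1f} j6 {s["joint_pos"][5]:.2f}'
    print('shift',np.round(t,1),o,'| tcp',np.round(s['tcp_pos'],4),'F',np.round(s['wrist_force'],1),'gap',round(s['finger_gap']*1000,1),'t',round(s['clock'],2))
E
python3 - <<'E'
from h import *
s=env.get_state();print(np.round(Rq(s['orientation']),3))
go(.66,.004,.26,np.pi/2-YR)
E
```

```text
[[ 0.941 -0.001  0.338]
 [-0.338 -0.001  0.941]
 [-0.    -1.    -0.001]]
shift [ 619.8  -29.  -347.8] spin -15.9 j6 1.43 | tcp [0.1942 0.5408 0.2306] F [-0.4 -0.6 -0.6] gap 85.3 t 0.15
```

```bash
python3 -m inch '[[[45,0,-25,0],[90,-5,-50,-3],[130,-10,-75,-6],[175,-15,-100,-8],[220,-20,-125,-10],[265,-25,-150,-12],[310,-29,-174,-14],[350,-29,-200,-16],[390,-29,-222,-16],[390,-29,-222,-16]]]' - 40
python3 - <<'E'
from h import *
grab('wrist','w1'); go(.66,.004,.26,np.pi/2-YR)
E
```

```text
clock: 1.15
tcp_pos: [0.49, 0.196, 0.2596]
orientation: [-0.706, 0.707, -0.025, 0.026]
wrist_force: [-0.7, 0.7, -0.5]
finger_gap: 0.0854
shift [ 185.3   -0.5 -181.2] spin -0.2 j6 0.30 | tcp [0.488  0.1979 0.2596] F [-0.8  0.8  0.3] gap 85.3 t 1.2
```

View pics/w1.png

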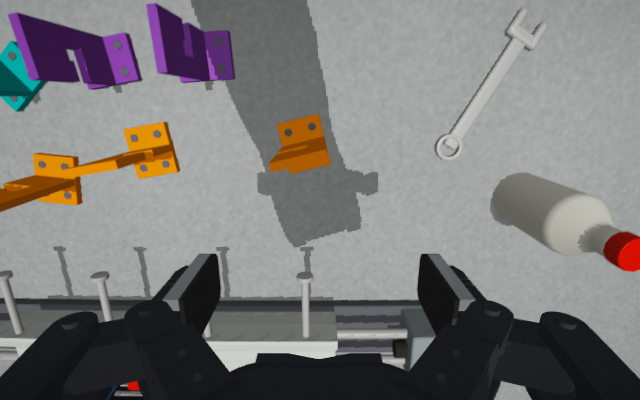

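```bash
python3 -m inch '[[[35,0,-34,0],[70,0,-68,0],[105,0,-102,0],[140,0,-136,0],[174,0,-170,0],[184,0,-181,0],[184,0,-181,0],[184,0,-181,0]]]' 50
python3 - <<'E'
from h import *
grab('wrist','w2'); go(.66,.004,.26,np.pi/2-YR)
E
```

```text
clock: 2.0
tcp_pos: [0.6574, 0.0091, 0.2598]
orientation: [0.707, -0.706, 0.023, -0.022]
wrist_force: [-0.2, 1.0, -0.6]
finger_gap: 0.0498
shift [ 3.1  0.2 -5.3] spin 0.2 j6 -0.04 | tcp [0.6573 0.0095 0.2602] F [ 0.1 -0.6  0.2] gap 50.2 t 2.05
```

View pics/w2.png

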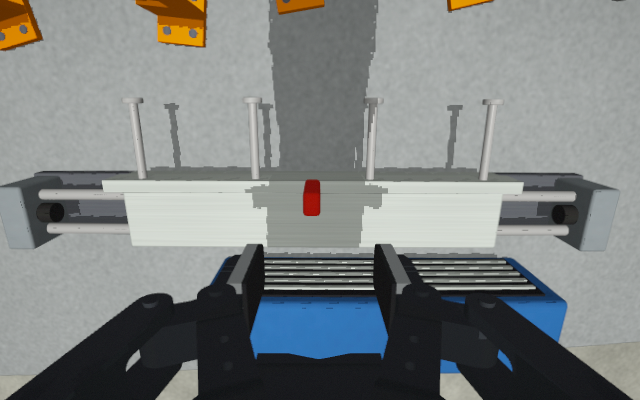

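```bash
python3 - <<'E'
from h import *
im,C=load('w2')
m=((im[...,2]>110)&(im[...,1]<60)&(im[...,0]<60)).astype(np.uint8)
n,l,st,ce=cv2.connectedComponentsWithStats(m)
for i in range(1,n):
    if st[i,4]>30: print(st[i],ce[i])
H=onz(C,[(134,98),(252,98),(374,98),(493,98)],.085+.0); print(np.round(H,4))
v=H[3]-H[0];print(np.linalg.norm(v),np.arctan2(v[0],v[1]))
print(np.round(onz(C,[(304,181),(320,181),(312,187)],.147),4))
# stereo handle: top front edge mid, with scene0
C1=load('scene0')[1]
E
python3 - <<'E'
from h import *
im,C=load('w2'); cv2.imwrite('pics/w2z.png',cv2.resize(im[90:260,90:530],None,fx=1.8,fy=1.8,interpolation=2))
E
```

```text
[303 180  17  36 572] [311.25524476 197.91083916]
[[ 0.5721 -0.1546  0.085 ]
 [ 0.58   -0.047   0.085 ]
 [ 0.5873  0.0631  0.085 ]
 [ 0.5938  0.1717  0.085 ]]
0.32698461963270614 0.06627438959494245
[[ 0.6457 -0.0024  0.147 ]
 [ 0.6465  0.01    0.147 ]
 [ 0.6509  0.0034  0.147 ]]
```

View pics/w2z.png

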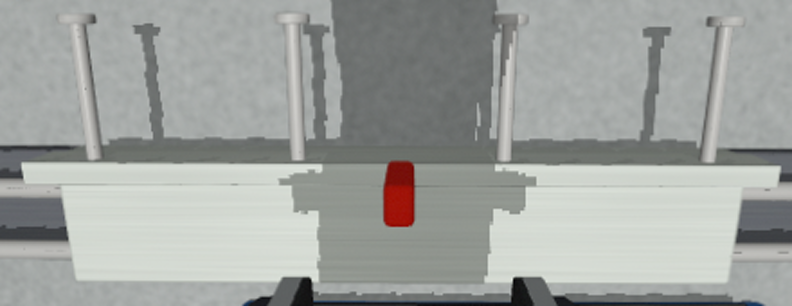

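```bash
python3 - <<'E'
from h import *
im,C=load('w2')
for r in range(178,218,3): print(r,im[r,311])
a=onz(C,[(311.6,206)],.147);print(a)
C1=load('scene0')[1];C2=load('side0')[1]
print(tri([(C,(311.6,206)),(C1,(170+268/2.66,110+264/2.4)),(C2,(200+427/3,130+131/3))]))
go(a[0,0],a[0,1],.15,np.pi/2-.0663)
E
```

```text
178 [106 113 108]
181 [  6  13 117]
184 [  9  15 118]
187 [  8  15 118]
190 [  5  13 120]
193 [  5  17 144]
196 [ 11  20 160]
199 [  7  19 160]
202 [ 12  23 160]
205 [  7  19 160]
208 [  6  16 159]
211 [  7  17 158]
214 [  6  17 150]
217 [144 151 145]
[[0.66633113 0.00202177 0.147     ]]
(array([0.66545069, 0.00319632, 0.14483673]), [1.9324928740080471, 1.458440550666811, 0.5185833679066654])
shift [  9.7 110.2  -6.9] spin 0.1 j6 -0.04 | tcp [0.6573 0.0095 0.2602] F [ 0.1 -0.6  0.2] gap 50.2 t 2.05
```

```bash
python3 -m inch '[[[8,40,-6,0],[8,80,-6,0],[8,115,-6,0],[8,140,-6,0],[8,150,-6,0],[8,150,-6,0]]]' 50 40
python3 -m inch '[[[0,0,0,0],[0,0,0,0],[0,0,0,0],[0,0,0,0],[0,0,0,0]]]' 5 40
```

```text
clock: 2.65
tcp_pos: [0.6642, 0.0028, 0.1094]
orientation: [0.707, -0.707, 0.023, -0.022]
wrist_force: [0.2, 0.2, 0.8]
finger_gap: 0.05
clock: 3.15
tcp_pos: [0.667, 0.0016, 0.1126]
orientation: [0.707, -0.706, 0.022, -0.024]
wrist_force: [-1.7, 2.0, 6.6]
finger_gap: 0.0133
```

```bash
python3 -m inch '[[[0,0,-8,0],[0,0,-16,0],[0,0,-26,0],[0,0,-36,0],[0,0,-46,0],[0,0,-56,0],[0,0,-60,0]]]'
python3 -m inch '[[[0,0,-4,0],[0,0,-8,0],[0,0,-12,0],[0,0,-12,0]]]'
```

```text
clock: 3.85
tcp_pos: [0.6628, -0.0585, 0.1126]
orientation: [0.707, -0.706, 0.022, -0.024]
wrist_force: [-1.2, 5.6, 7.7]
finger_gap: 0.0136
clock: 4.25
tcp_pos: [0.662, -0.0704, 0.1127]
orientation: [0.707, -0.706, 0.022, -0.024]
wrist_force: [-1.3, 2.4, 6.6]
finger_gap: 0.0137
```

```bash
python3 -m inch '[[[0,0,-3,0],[0,0,-6,0],[0,0,-9,0],[0,0,-9,0]]]'
python3 -m inch '[[[0,0,-2,0],[0,0,-4,0],[0,0,-6,0],[0,0,-6,0]]]'
```

```text
clock: 4.65
tcp_pos: [0.6614, -0.0791, 0.1126]
orientation: [0.707, -0.706, 0.022, -0.024]
wrist_force: [-1.5, 3.4, 6.2]
finger_gap: 0.0135
clock: 5.05
tcp_pos: [0.6611, -0.0839, 0.1126]
orientation: [0.708, -0.706, 0.022, -0.024]
wrist_force: [-0.7, 7.8, 6.1]
finger_gap: 0.0138
```

```bash
python3 -m inch '[[[0,0,-2,0],[0,0,-3,0],[0,0,-3,0]]]'
python3 -m inch '[[[0,0,-1,0],[0,0,-2,0],[0,0,-2,0],[0,0,-2,0]]]'
```

```text
clock: 5.35
tcp_pos: [0.6611, -0.0839, 0.1127]
orientation: [0.709, -0.704, 0.021, -0.023]
wrist_force: [-0.2, 15.6, 7.5]
finger_gap: 0.0136
clock: 5.75
tcp_pos: [0.661, -0.0839, 0.1127]
orientation: [0.71, -0.703, 0.02, -0.023]
wrist_force: [0.8, 21.7, 8.5]
finger_gap: 0.0133
```

```bash
python3 -m inch '[[[0,0,5,0],[0,0,5,0],[0,0,5,0],[0,0,5,0]]]' 45
python3 -m inch '[[[0,-40,0,0],[0,-80,0,0],[0,-120,0,0],[0,-150,0,0],[0,-150,0,0],[0,-150,0,0]]]'
python3 - <<'E'
from h import *
im,C,s=grab('wrist','w3'); cv2.imwrite('pics/w3z.png',cv2.resize(im[70:270,20:600],None,fx=1.38,fy=1.38,interpolation=2)); print(s['tcp_pos'])
grab('side','side1'); grab('scene','scene1')
E
```

```text
clock: 6.15
tcp_pos: [0.66, -0.0863, 0.1103]
orientation: [-0.707, 0.707, -0.023, 0.024]
wrist_force: [-1.5, -0.1, 0.8]
finger_gap: 0.0447
clock: 6.75
tcp_pos: [0.6604, -0.0864, 0.2608]
orientation: [-0.707, 0.707, -0.023, 0.024]
wrist_force: [0.2, 0.0, -1.1]
finger_gap: 0.045
[ 0.66044008 -0.08640454  0.26084205]
```

View pics/w3.png

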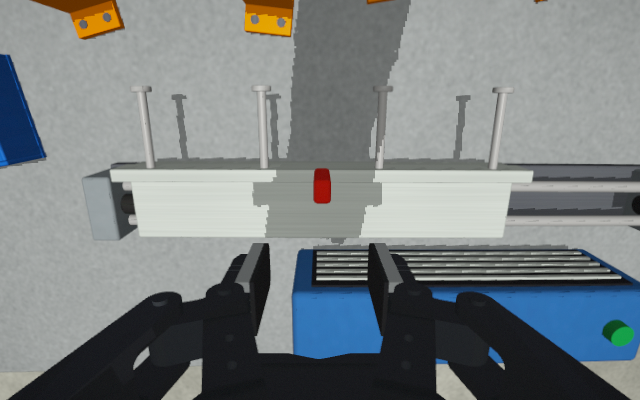

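```bash
python3 - <<'E'
from h import *
im=load('side1')[0]; cv2.imwrite('pics/side1z.png',cv2.resize(im[130:330,200:460],None,fx=3,fy=3,interpolation=2))
E
```

```text
(no output)
```

View pics/side1z.png

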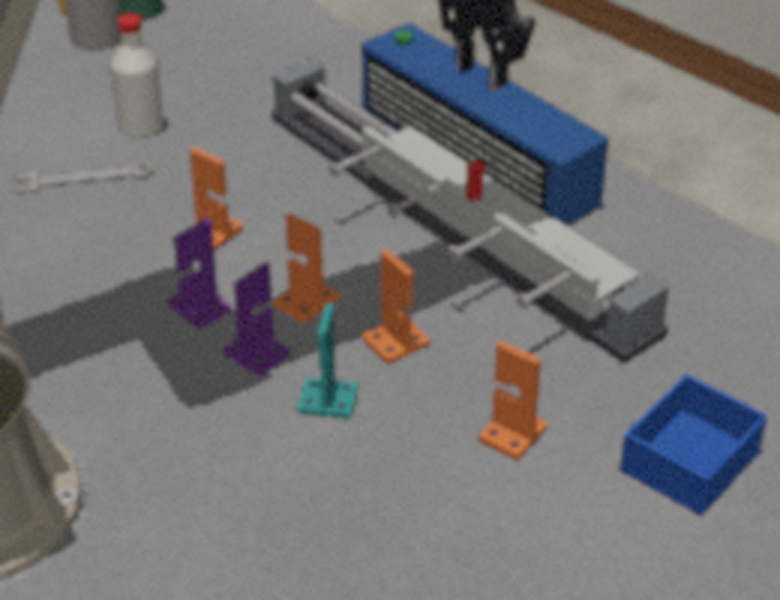

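```bash
python3 - <<'E'
from h import *
im,C=load('w3'); i2,Cs=load('side1')
h=[(141.5,87),(261,88),(382,87),(503,89)]; b=[(151,167),(264,168),(379,168),(493,168)]
H=onz(C,h,.085);B=onz(C,b,.085)
d=lambda x,y:(200+x/3,130+y/3)
sd=[(524,300),(453,252),(392,210),(333,168)]
for k in range(4):
    print(np.round(H[k],4),np.round(B[k],4),np.linalg.norm(H[k]-B[k]),np.arctan2(*(B[k]-H[k])[[1,0]]),tri([(C,h[k]),(Cs,d(*sd[k]))]))
print(np.linalg.norm(H[3]-H[0]),np.linalg.norm(B[3]-B[0]),np.arctan2(*(H[3]-H[0])[:2]),np.arctan2(*(B[3]-B[0])[:2]))
print(onz(C,[(321.5,196)],.147))
E
```

```text
[ 0.5664 -0.2418  0.085 ] [ 0.6397 -0.2478  0.085 ] 0.07354823390224723 -0.0817000659771197 (array([ 0.56672441, -0.2424899 ,  0.08431241]), [0.4991662108254697, 0.49916621082564167])
[ 0.5754 -0.1336  0.085 ] [ 0.6483 -0.139   0.085 ] 0.07308935154070341 -0.07389417645235352 (array([ 0.57377655, -0.13180459,  0.08573105]), [2.341358632436499, 2.341358632436539])
[ 0.5819 -0.025   0.085 ] [ 0.6558 -0.0292  0.085 ] 0.07396747137232441 -0.05669705590258345 (array([ 0.58104234, -0.02366275,  0.08378453]), [1.3435777257386072, 1.3435777257387242])
[0.5903 0.0851 0.085 ] [0.663 0.081 0.085] 0.07284747492350656 -0.05620848776786067 (array([0.58940926, 0.08772779, 0.0838046 ]), [1.973047451676317, 1.9730474516762657])
0.3277380658338697 0.32960194180385277 0.07287667856726375 0.07072858467425526
[[ 0.66234746 -0.08526851  0.147     ]]
```

View pics/w3z.png

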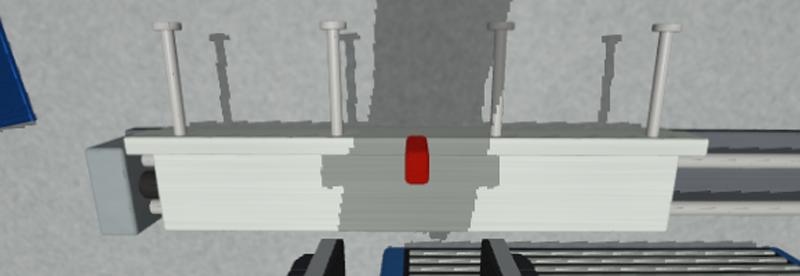

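```bash
python3 - <<'E'
from h import *
go(.4717,-.3203,.26,-.07)
E
```

```text
shift [-171.6   -1.4 -246.4] spin -89.8 j6 -0.18 | tcp [ 0.6592 -0.0857  0.2582] F [-0.2 -0.2 -0.5] gap 44.9 t 6.9
```

```bash
python3 -m inch '[[[-28,0,-40,-8],[-56,0,-80,-16],[-85,0,-120,-25],[-113,0,-161,-34],[-141,0,-202,-43],[-165,0,-235,-51],[-171,0,-246,-59],[-171,0,-246,-68],[-171,0,-246,-76],[-171,0,-246,-84]]]'
python3 -m inch '[[[0,0,0,-6],[0,0,0,-6],[0,0,0,-6]]]'
python3 - <<'E'
from h import *
grab('wrist','d1'); go(.4717,-.3203,.26,-.07)
E
```

```text
clock: 7.9
tcp_pos: [0.4723, -0.3197, 0.2585]
orientation: [0.546, -0.543, -0.451, 0.451]
wrist_force: [-0.4, 0.1, -0.1]
finger_gap: 0.0446
clock: 8.2
tcp_pos: [0.4729, -0.3195, 0.2592]
orientation: [0.523, -0.521, -0.477, 0.477]
wrist_force: [-0.7, 0.4, -0.1]
finger_gap: 0.0451
shift [-0.8 -0.6  1.2] spin -1.1 j6 -2.22 | tcp [ 0.473  -0.3196  0.2594] F [-1.1  0.6 -0.3] gap 45.0 t 8.25
```

View pics/d1.png

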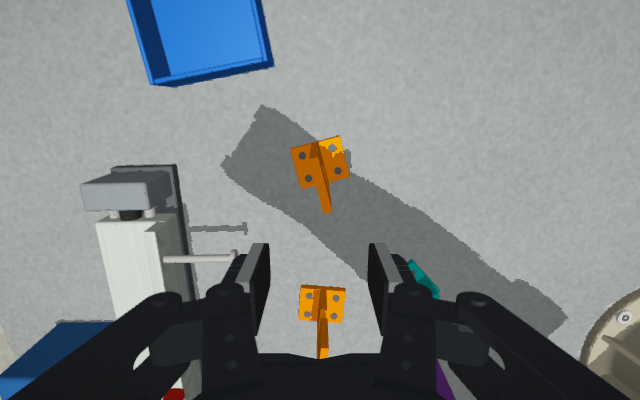

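```bash
python3 - <<'E'
from h import *
im,C=load('d1'); cv2.imwrite('pics/d1z.png',cv2.resize(im[125:225,270:370],None,fx=6,fy=6,interpolation=2))
E
```

```text
(no output)
```

View pics/d1z.png

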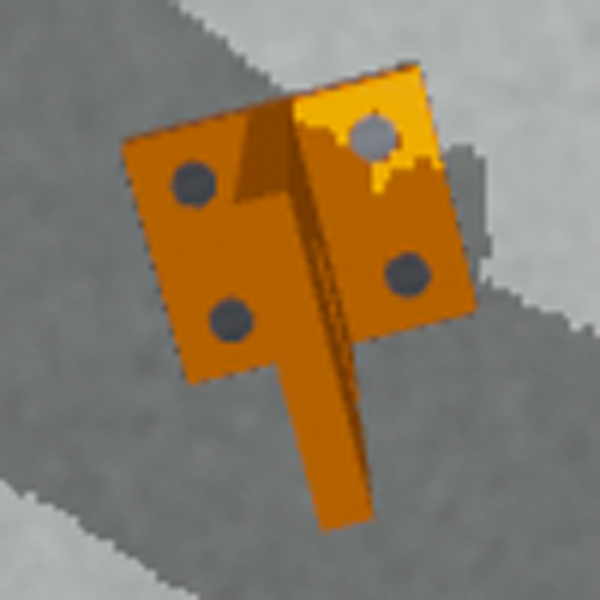

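```bash
cat >> h.py <<'E'
def bracket(C,top,base,f,off):
    """top: 4 px corners of web top (end1 a,b ; end2 c,d), base: 4 flange-top corners in order"""
    o=np.array(off)
    T=onz(C,np.array(top)/f+o,.12); 
    e1=(T[0]+T[1])/2;e2=(T[2]+T[3])/2;v=e2-e1
    print('top ctr',np.round((e1+e2)/2,4),'len',round(np.linalg.norm(v)*1000,1),'thick',np.round([np.linalg.norm(T[0]-T[1])*1000,np.linalg.norm(T[2]-T[3])*1000],1),'dir(end1->2)',round(np.arctan2(v[1],v[0]),3))
    if base:
        B=onz(C,np.array(base)/f+o,.01); print('base ctr',np.round(B.mean(0),4),'sides',np.round([np.linalg.norm(B[i]-B[i-1])*1000 for i in range(4)],1),'dirs',[round(np.arctan2(*(B[i]-B[i-1])[[1,0]]),3) for i in range(4)])
    return (e1+e2)/2,np.arctan2(v[1],v[0])
E
python3 - <<'E'
from h import *
C=load('d1')[1]
c,a=bracket(C,[(238,200),(288,190),(325,530),(373,518)],[(122,143),(415,65),(475,310),(190,382)],6,(270,125))
# height check: top centre by wrist + side1
Cs=load('side1')[1]; Cw=load('scene1')[1]
tp=np.array([(238,200),(288,190),(325,530),(373,518)]).mean(0)/6+(270,125)
print(tri([(C,tp),(Cs,(200+518/3,130+350/3))]))
go(c[0],c[1],.26,a-np.pi/2)
E
```

```text
top ctr [ 0.4708 -0.3211  0.12  ] len 50.0 thick [7.1 7.3] dir(end1->2) 1.73
base ctr [ 0.471 -0.321  0.01 ] sides [49.3 58.3 49.6 58.4] dirs [np.float64(-1.406), np.float64(-2.974), np.float64(1.738), np.float64(0.163)]
(array([ 0.47009129, -0.32005709,  0.12024988]), [1.7891216654588333, 1.7891216654587272])
shift [-1.7 -0.6  2. ] spin -14.3 j6 -2.22 | tcp [ 0.473  -0.3196  0.2594] F [-1.1  0.6 -0.3] gap 45.0 t 8.25
```

```bash
python3 -m inch '[[[-2,0,2,-8],[-2,30,2,-14],[-2,70,2,-14],[-2,110,2,-14],[-2,145,2,-14],[-2,165,2,-14],[-2,172,2,-14],[-2,172,2,-14],[-2,172,2,-14]]]' 45
python3 - <<'E'
from h import *
go(.471,-.321,.088,1.735-np.pi/2)
E
```

```text
clock: 9.15
tcp_pos: [0.4718, -0.3222, 0.0894]
orientation: [-0.459, 0.46, 0.538, -0.538]
wrist_force: [-0.9, 0.0, 0.5]
finger_gap: 0.045
shift [1.3 1.4 0.6] spin -0.4 j6 -2.47 | tcp [ 0.4718 -0.3222  0.0894] F [-0.9  0.   0.5] gap 45.0 t 9.15
```

```bash
python3 -m inch '[[[1,1,1,0],[1,1,1,0],[1,1,1,0],[1,1,1,0],[1,1,1,0],[1,1,1,0]]]' 0 100
python3 -m inch '[[[0,-10,0,0],[0,-40,0,0],[0,-70,0,0],[0,-100,0,0],[0,-100,0,0],[0,-100,0,0]]]'
python3 - <<'E'
from h import *
p1=np.array([.5944,-.2450]); ry=np.array([.068,.9977])
q=p1-.048*ry
go(q[0],q[1],.19,-.068)
E
```

```text
clock: 9.75
tcp_pos: [0.4709, -0.3213, 0.0884]
orientation: [-0.458, 0.46, 0.538, -0.538]
wrist_force: [1.4, 1.0, 5.7]
finger_gap: 0.0066
clock: 10.35
tcp_pos: [0.4697, -0.3207, 0.1869]
orientation: [0.459, -0.459, -0.538, 0.538]
wrist_force: [-0.4, 0.5, -4.4]
finger_gap: 0.0065
shift [   8.5   -3.1 -124.3] spin 12.9 j6 -2.47 | tcp [ 0.4697 -0.3207  0.1869] F [-0.4  0.5 -4.4] gap 6.5 t 10.35
```

```bash
python3 -m inch '[[[2,0,-25,4],[4,0,-55,8],[6,0,-85,13],[8,0,-110,13],[8,0,-120,13],[8,0,-124,13],[8,0,-124,13],[8,0,-124,13]]]'
python3 - <<'E'
from h import *
p1=np.array([.5944,-.2450]); ry=np.array([.068,.9977])
q=p1-.048*ry
go(q[0],q[1],.111,-.068)
im,C,s=grab('wrist','d2'); 
grab('side','sd2')
im=load('sd2')[0]; cv2.imwrite('pics/sd2z.png',cv2.resize(im[170:300,320:460],None,fx=4,fy=4,interpolation=2))
E
```

```text
clock: 11.15
tcp_pos: [0.59, -0.2936, 0.1866]
orientation: [0.518, -0.517, -0.482, 0.482]
wrist_force: [0.1, 0.0, -2.7]
finger_gap: 0.0068
shift [ 0.8 75.6 -1.3] spin -0.1 j6 -2.08 | tcp [ 0.59   -0.2936  0.1866] F [ 0.1  0.  -2.7] gap 6.8 t 11.15
```

View pics/d2.png

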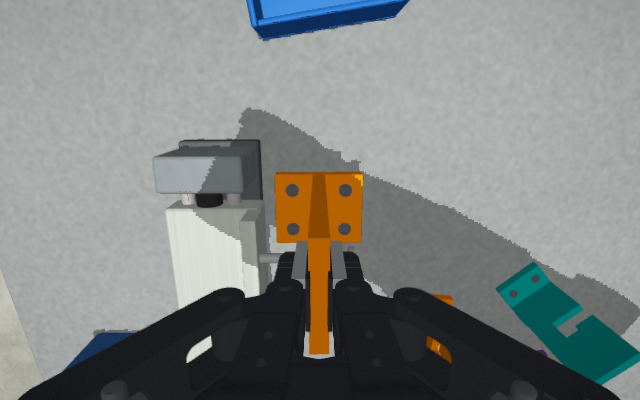

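View pics/sd2z.png

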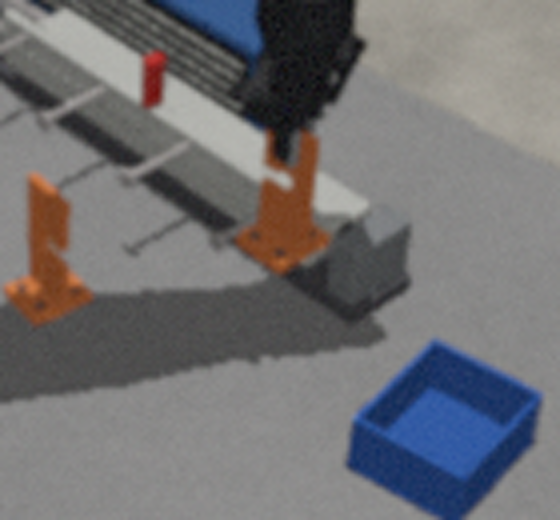

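```bash
python3 - <<'E'
from h import *
im,C=load('d2')
print(onz(C,[(262,180),(250,190),(262,220)],.012), onz(C,[(275,173),(275,241)],.187-.088+.01))
E
```

```text
[[ 0.64457504 -0.29609265  0.012     ]
 [ 0.65738985 -0.28704862  0.012     ]
 [ 0.64941552 -0.25548045  0.012     ]] [[ 0.61741214 -0.32141056  0.109     ]
 [ 0.62267198 -0.27290534  0.109     ]]
```

```bash
python3 -m inch '[[[1,20,-1,0],[1,45,-1,0],[1,65,-1,0],[1,75,-1,0],[1,76,-1,0],[1,76,-1,0],[1,76,-1,0]]]'
python3 - <<'E'
from h import *
go(.5944,-.245,.111,-.068)
im=grab('side','sd3')[0]; cv2.imwrite('pics/sd3z.png',cv2.resize(im[170:300,320:460],None,fx=4,fy=4,interpolation=2))
E
```

```text
clock: 11.95
tcp_pos: [0.593, -0.2932, 0.1128]
orientation: [-0.516, 0.518, 0.482, -0.482]
wrist_force: [-0.8, -0.7, -3.3]
finger_gap: 0.0068
shift [48.2  1.8  2. ] spin -0.1 j6 -2.08 | tcp [ 0.593  -0.2932  0.1128] F [-0.8 -0.7 -3.3] gap 6.8 t 11.95
```

View pics/sd3z.png

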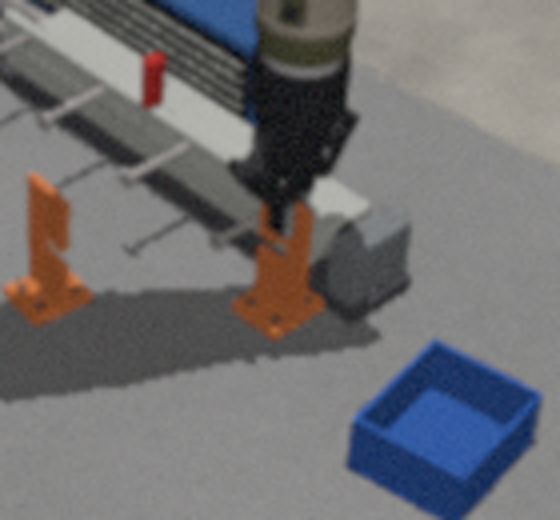

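```bash
python3 -m inch '[[[5,1,1,0],[12,1,2,0],[20,1,2,0],[28,1,2,0],[28,1,2,0]]]'
python3 -m inch '[[[5,0,0,0],[10,0,0,0],[15,0,0,0],[18,0,0,0],[20,0,0,0],[20,0,0,0],[20,0,0,0]]]'
python3 - <<'E'
from h import *
go(.5944,-.245,.102,-.068)
grab('wrist','d4')
im=grab('side','sd4')[0]; cv2.imwrite('pics/sd4z.png',cv2.resize(im[170:300,320:460],None,fx=4,fy=4,interpolation=2))
E
```

```text
clock: 12.5
tcp_pos: [0.5923, -0.2627, 0.1103]
orientation: [0.517, -0.516, -0.483, 0.483]
wrist_force: [-0.5, 0.3, -4.2]
finger_gap: 0.0067
clock: 13.2
tcp_pos: [0.5936, -0.2447, 0.1103]
orientation: [-0.517, 0.517, 0.482, -0.482]
wrist_force: [-0.5, -0.1, -3.8]
finger_gap: 0.0061
shift [-0.3  8.3 -0.8] spin -0.1 j6 -2.02 | tcp [ 0.5936 -0.2447  0.1103] F [-0.5 -0.1 -3.8] gap 6.1 t 13.2
```

View pics/sd4z.png

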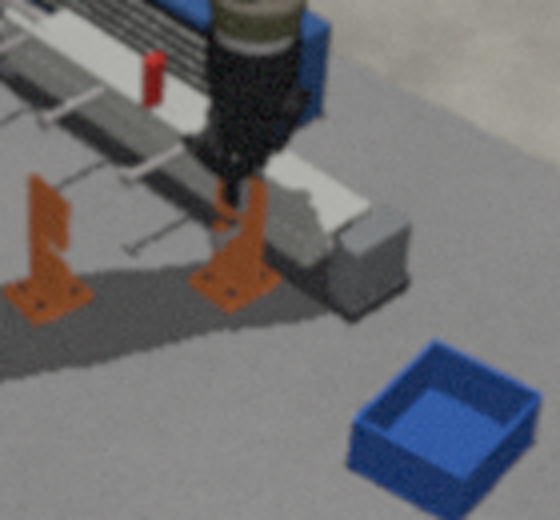

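```bash
python3 -m inch '[[[0,3,0,0],[0,6,0,0],[0,6,0,0]]]'
python3 -m inch '[[[0,1,0,0],[0,2,0,0],[0,2,0,0]]]'
```

```text
clock: 13.6
tcp_pos: [0.5931, -0.2444, 0.1034]
orientation: [0.518, -0.517, -0.482, 0.482]
wrist_force: [-0.4, 0.4, -3.7]
finger_gap: 0.0063
clock: 13.9
tcp_pos: [0.5937, -0.2446, 0.1024]
orientation: [-0.517, 0.517, 0.482, -0.482]
wrist_force: [-0.0, 0.1, -3.6]
finger_gap: 0.0064
```

```bash
python3 -m inch '[[[0,1,0,0],[0,2,0,0],[0,2,0,0]]]'
```

```text
clock: 14.2
tcp_pos: [0.5938, -0.2447, 0.102]
orientation: [-0.517, 0.518, 0.482, -0.482]
wrist_force: [-3.1, 1.5, 5.4]
finger_gap: 0.0066
```

```bash
python3 -m inch '[[[0,-1,0,0],[0,-1,0,0],[0,-1,0,0],[0,-1,0,0]]]' 35
python3 -m inch '[[[0,-10,0,0],[0,-25,0,0],[0,-60,0,0],[0,-100,0,0],[0,-130,0,0],[0,-150,0,0],[0,-150,0,0]]]'
python3 - <<'E'
from h import *
go(.4824,-.1277,.255,-.068+np.pi)
im=grab('side','sd5')[0]; cv2.imwrite('pics/sd5z.png',cv2.resize(im[170:300,320:460],None,fx=4,fy=4,interpolation=2))
E
```

```text
clock: 14.6
tcp_pos: [0.5937, -0.2446, 0.1012]
orientation: [-0.517, 0.517, 0.482, -0.482]
wrist_force: [-0.5, 1.0, -0.4]
finger_gap: 0.035
clock: 15.3
tcp_pos: [0.5952, -0.2454, 0.2559]
orientation: [-0.515, 0.52, 0.483, -0.481]
wrist_force: [1.1, 0.4, 0.1]
finger_gap: 0.0351
shift [109.6  -0.2 120.7] spin -0.1 j6 -2.02 | tcp [ 0.5952 -0.2454  0.2559] F [1.1 0.4 0.1] gap 35.1 t 15.3
```

View pics/sd5z.png

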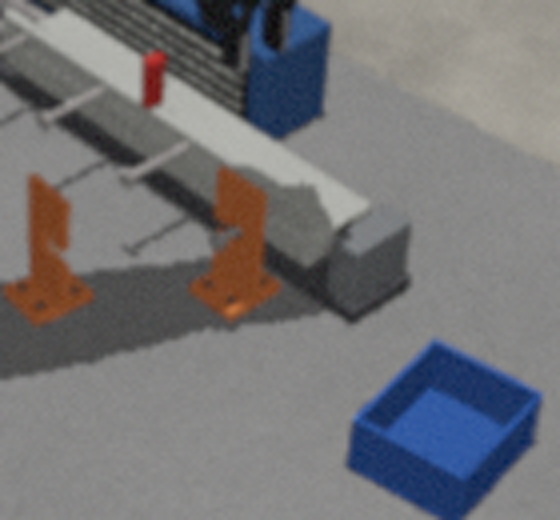

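```bash
python3 -m inch '[[[30,0,30,0],[60,0,65,0],[90,0,98,0],[109,0,118,0],[110,0,121,0],[110,0,121,0],[110,0,121,0]]]' 45
python3 - <<'E'
from h import *
im,C,s=grab('wrist','c1'); cv2.imwrite('pics/c1z.png',cv2.resize(im[110:230,250:390],None,fx=5,fy=5,interpolation=2)); print(s['tcp_pos'])
E
```

```text
clock: 16.05
tcp_pos: [0.4811, -0.1269, 0.2507]
orientation: [0.517, -0.517, -0.482, 0.482]
wrist_force: [-0.1, 0.6, -0.6]
finger_gap: 0.0449
[ 0.48105053 -0.12694055  0.25073539]
```

View pics/c1z.png

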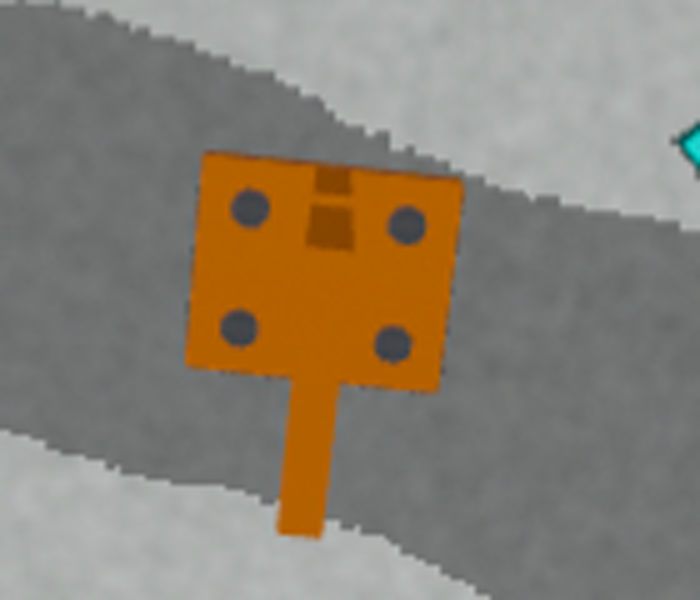

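```bash
python3 - <<'E'
from h import *
C=load('c1')[1]
t=[(306,247),(354,250),(277,535),(322,540)]
c,a=bracket(C,t,[(204,152),(463,180),(440,392),(187,367)],5,(250,110))
Cs=load('side1')[1]
print(tri([(C,np.mean(t,0)/5+(250,110)),(Cs,(200+396/3,130+261/3))]))
go(c[0],c[1],.088,a-np.pi/2)
E
```

```text
top ctr [ 0.4863 -0.1281  0.12  ] len 50.1 thick [7.8 7.8] dir(end1->2) 1.393
base ctr [ 0.4858 -0.1284  0.01  ] sides [50.1 58.8 49.7 59.5] dirs [np.float64(-1.744), np.float64(2.963), np.float64(1.41), np.float64(-0.173)]
(array([ 0.48529133, -0.12700578,  0.11864645]), [1.5978235686703968, 1.597823568670367])
shift [ -0.6 162.7  -5.1] spin 6.2 j6 -1.92 | tcp [ 0.4812 -0.1271  0.2507] F [ 0.6  0.  -1.5] gap 45.0 t 16.1
```

```bash
python3 -m inch '[[[-1,20,-5,6],[-1,60,-5,6],[-1,100,-5,6],[-1,140,-5,6],[-1,158,-5,6],[-1,163,-5,6],[-1,163,-5,6],[-1,163,-5,6]]]' 45
python3 - <<'E'
from h import *
go(.486,-.128,.088,1.397-np.pi/2)
E
```

```text
clock: 16.9
tcp_pos: [0.4867, -0.1285, 0.0893]
orientation: [-0.541, 0.542, 0.455, -0.454]
wrist_force: [1.4, -0.2, 0.7]
finger_gap: 0.0454
shift [0.4 1.3 0.8] spin -0.1 j6 -1.81 | tcp [ 0.4867 -0.1285  0.0893] F [ 1.4 -0.2  0.7] gap 45.4 t 16.9
```

```bash
python3 -m inch '[[[0,1,0,0],[0,1,0,0],[0,1,0,0],[0,1,0,0],[0,1,0,0],[0,1,0,0]]]' 0 100
python3 -m inch '[[[0,-10,0,0],[0,-40,0,0],[0,-70,0,0],[0,-100,0,0],[0,-100,0,0]]]'
python3 - <<'E'
from h import *
go(.6052,-.0874,.187,-.068)
E
```

```text
clock: 17.5
tcp_pos: [0.4865, -0.1281, 0.0884]
orientation: [-0.541, 0.542, 0.455, -0.454]
wrist_force: [0.3, -0.5, 6.3]
finger_gap: 0.0065
clock: 18.0
tcp_pos: [0.4873, -0.1285, 0.1911]
orientation: [-0.54, 0.544, 0.456, -0.454]
wrist_force: [0.8, -1.2, -4.1]
finger_gap: 0.0068
shift [  60.9    4.7 -108.9] spin -6.1 j6 -1.81 | tcp [ 0.4873 -0.1285  0.1911] F [ 0.8 -1.2 -4.1] gap 6.8 t 18.0
```

```bash
python3 -m inch '[[[12,-5,-25,-3],[25,-5,-50,-6],[38,-5,-75,-6],[50,-5,-95,-6],[59,0,-106,-6],[61,4,-109,-6],[61,4,-109,-6],[61,4,-109,-6]]]'
python3 - <<'E'
from h import *
go(.6052,-.0874,.110,-.068)
im,C,s=grab('wrist','c2')
E
```

```text
clock: 18.8
tcp_pos: [0.602, -0.0867, 0.1825]
orientation: [0.518, -0.517, -0.482, 0.483]
wrist_force: [-0.2, 1.0, -3.9]
finger_gap: 0.0068
shift [-0.5 72.5 -3.5] spin -0.1 j6 -1.78 | tcp [ 0.602  -0.0867  0.1825] F [-0.2  1.  -3.9] gap 6.8 t 18.8
```

View pics/c2.png

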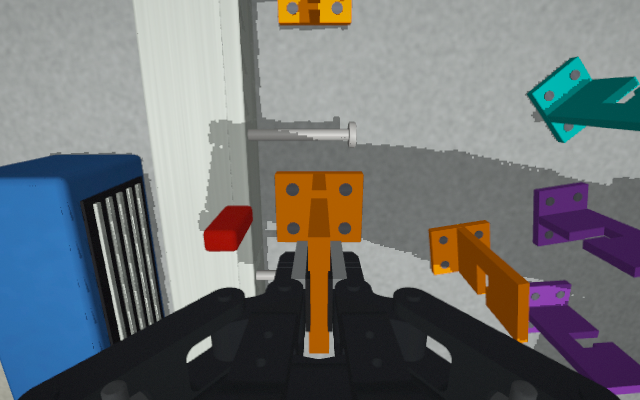

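```bash
python3 - <<'E'
from h import *
go(.6126,.0224,.187,-.068)
E
python3 -m inch '[[[0,-15,0,0],[10,-22,-2,0],[40,-22,-3,0],[80,-22,-3,0],[105,-20,-3,0],[109,-10,-3,0],[109,0,-3,0],[109,0,-3,0]]]'
python3 - <<'E'
from h import *
go(.6126,.0224,.110,-.068)
im,C,s=grab('wrist','c3')
E
```

```text
shift [109.7  -4.   -2.6] spin -0.1 j6 -1.78 | tcp [ 0.6022 -0.0868  0.183 ] F [ 0.6 -0.4 -4.8] gap 6.4 t 18.85
clock: 19.65
tcp_pos: [0.6126, 0.0216, 0.1813]
orientation: [0.518, -0.516, -0.481, 0.483]
wrist_force: [-0.2, -0.7, -4.0]
finger_gap: 0.0069
shift [ 0.8 71.3 -0.1] spin -0.1 j6 -1.60 | tcp [0.6126 0.0216 0.1813] F [-0.2 -0.7 -4. ] gap 6.9 t 19.65
```

View pics/c3.png

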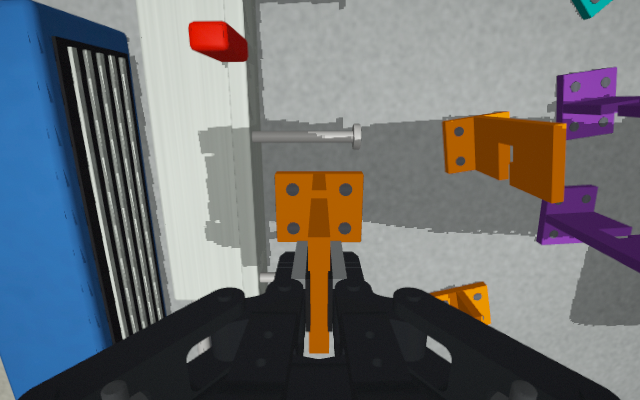

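```bash
python3 -m inch '[[[1,20,0,0],[1,45,0,0],[1,65,0,0],[1,71,0,0],[1,72,0,0],[1,72,0,0]]]'
python3 - <<'E'
from h import *
go(.6093,-.0255,.110,-.068)
im=grab('side','sc3')[0]; cv2.imwrite('pics/sc3z.png',cv2.resize(im[130:260,280:420],None,fx=4,fy=4,interpolation=2))
E
```

```text
clock: 20.3
tcp_pos: [0.6148, 0.0223, 0.1123]
orientation: [-0.517, 0.518, 0.482, -0.482]
wrist_force: [0.6, 0.7, -4.0]
finger_gap: 0.0065
shift [-48.1   2.3   2.1] spin -0.1 j6 -1.59 | tcp [0.6148 0.0223 0.1123] F [ 0.6  0.7 -4. ] gap 6.5 t 20.3
```

View pics/sc3z.png

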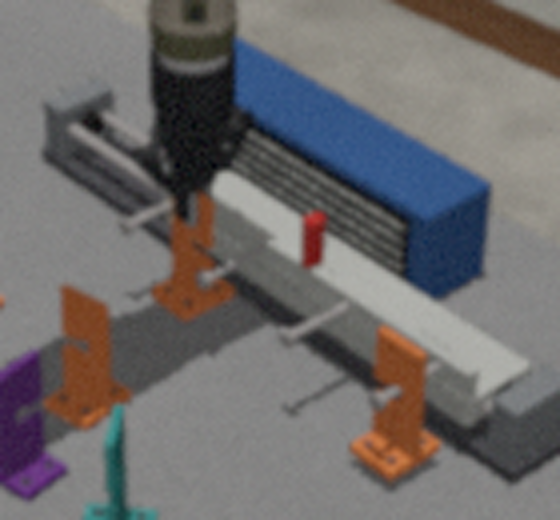

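```bash
python3 -m inch '[[[-5,1,1,0],[-12,1,2,0],[-20,1,2,0],[-28,1,2,0],[-28,1,2,0]]]'
python3 -m inch '[[[-5,0,0,0],[-10,0,0,0],[-15,0,0,0],[-18,0,0,0],[-20,0,0,0],[-20,0,0,0],[-20,0,0,0]]]'
python3 - <<'E'
from h import *
go(.6093,-.0255,.102,-.068)
E
```

```text
clock: 20.85
tcp_pos: [0.6102, -0.0063, 0.1105]
orientation: [-0.517, 0.518, 0.482, -0.482]
wrist_force: [-0.2, 0.0, -4.8]
finger_gap: 0.0064
clock: 21.55
tcp_pos: [0.6087, -0.0247, 0.1103]
orientation: [0.517, -0.517, -0.482, 0.482]
wrist_force: [-1.5, 0.7, -5.6]
finger_gap: 0.0064
shift [-0.8  8.3 -0.7] spin -0.1 j6 -1.67 | tcp [ 0.6087 -0.0247  0.1103] F [-1.5  0.7 -5.6] gap 6.4 t 21.55
```

```bash
python3 -m inch '[[[-1,3,0,0],[-1,6,0,0],[-1,6,0,0]]]'
python3 -m inch '[[[0,1,0,0],[0,2,0,0],[0,2,0,0]]]'
python3 -m inch '[[[0,1,0,0],[0,2,0,0],[0,2,0,0]]]'
```

```text
clock: 21.85
tcp_pos: [0.6081, -0.0256, 0.1035]
orientation: [0.517, -0.517, -0.482, 0.483]
wrist_force: [-1.0, -0.7, -5.1]
finger_gap: 0.0062
clock: 22.15
tcp_pos: [0.6087, -0.0257, 0.1024]
orientation: [-0.517, 0.517, 0.482, -0.482]
wrist_force: [-0.3, -0.4, -3.5]
finger_gap: 0.0067
clock: 22.45
tcp_pos: [0.6089, -0.0257, 0.102]
orientation: [-0.517, 0.517, 0.483, -0.482]
wrist_force: [-3.3, 0.8, 6.5]
finger_gap: 0.0067
```

```bash
python3 -m inch '[[[0,-1,0,0],[0,-1,0,0],[0,-1,0,0],[0,-1,0,0]]]' 35
python3 -m inch '[[[0,-10,0,0],[0,-25,0,0],[0,-60,0,0],[0,-100,0,0],[0,-130,0,0],[0,-150,0,0],[0,-150,0,0]]]'
python3 - <<'E'
from h import *
go(.4588,-.0023,.255,-.068)
im=grab('side','sc5')[0]; cv2.imwrite('pics/sc5z.png',cv2.resize(im[130:290,270:430],None,fx=3.75,fy=3.75,interpolation=2))
E
```

```text
clock: 22.85
tcp_pos: [0.6089, -0.0258, 0.1013]
orientation: [-0.517, 0.517, 0.482, -0.482]
wrist_force: [-0.0, -0.8, -0.3]
finger_gap: 0.0351
clock: 23.55
tcp_pos: [0.6105, -0.0261, 0.2558]
orientation: [-0.515, 0.519, 0.484, -0.481]
wrist_force: [0.7, 0.1, 0.0]
finger_gap: 0.0346
shift [ 13.2  -0.3 153. ] spin -0.1 j6 -1.68 | tcp [ 0.6105 -0.0261  0.2558] F [0.7 0.1 0. ] gap 34.6 t 23.55
```

View pics/sc5z.png

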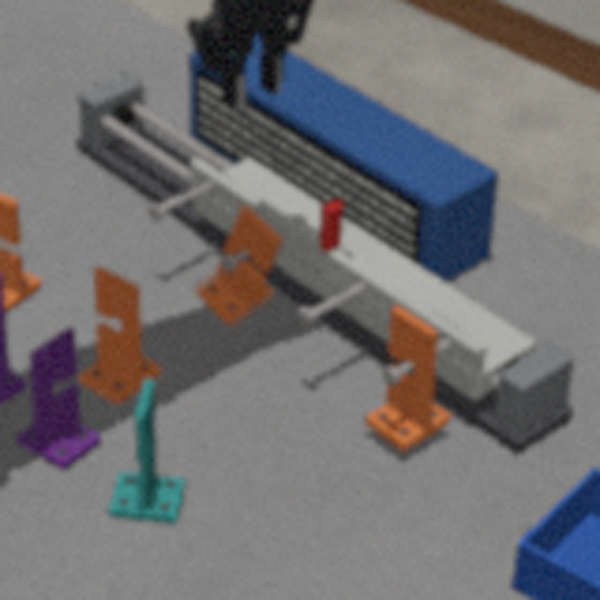

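```bash
python3 - <<'E'
from h import *
I=[]
for k in range(6):
    im=env.read_camera('side'); I.append(cv2.resize(im[170:225,310:360],None,fx=5,fy=5,interpolation=2))
cv2.imwrite('pics/sw.png',np.vstack([np.hstack(I[:3]),np.hstack(I[3:])]))
E
```

```text
(no output)
```

View pics/sw.png

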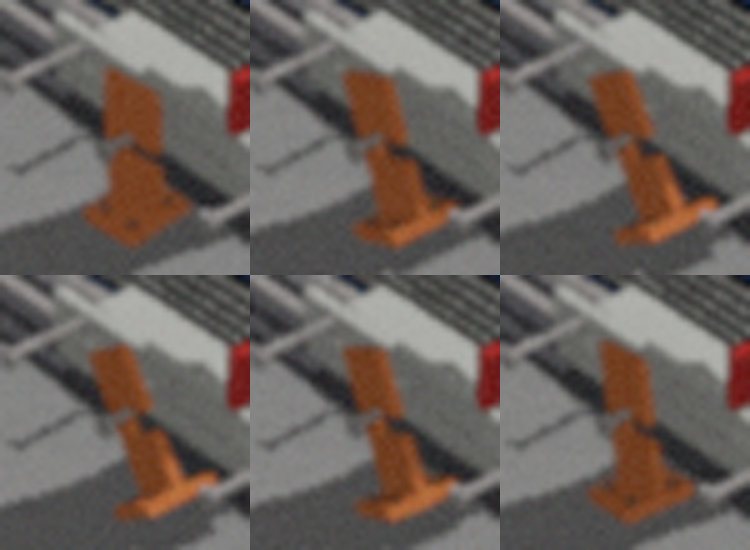

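```bash
python3 -m inch '[[[4,0,40,0],[8,0,80,0],[12,0,115,0],[13,0,145,0],[13,0,153,0],[13,0,153,0],[13,0,153,0]]]' 45
python3 - <<'E'
from h import *
im,C,s=grab('wrist','b1'); cv2.imwrite('pics/b1z.png',cv2.resize(im[110:230,250:390],None,fx=5,fy=5,interpolation=2)); print(s['tcp_pos'])
I=[]
for k in range(3):
    im=env.read_camera('side'); I.append(cv2.resize(im[170:225,310:360],None,fx=5,fy=5,interpolation=2))
cv2.imwrite('pics/sw2.png',np.hstack(I[:3]))
E
```

```text
clock: 24.6
tcp_pos: [0.458, -0.0024, 0.2513]
orientation: [-0.517, 0.517, 0.482, -0.482]
wrist_force: [-0.0, -0.2, -0.0]
finger_gap: 0.0451
[ 0.45800653 -0.00242487  0.25129701]
```

View pics/b1z.png

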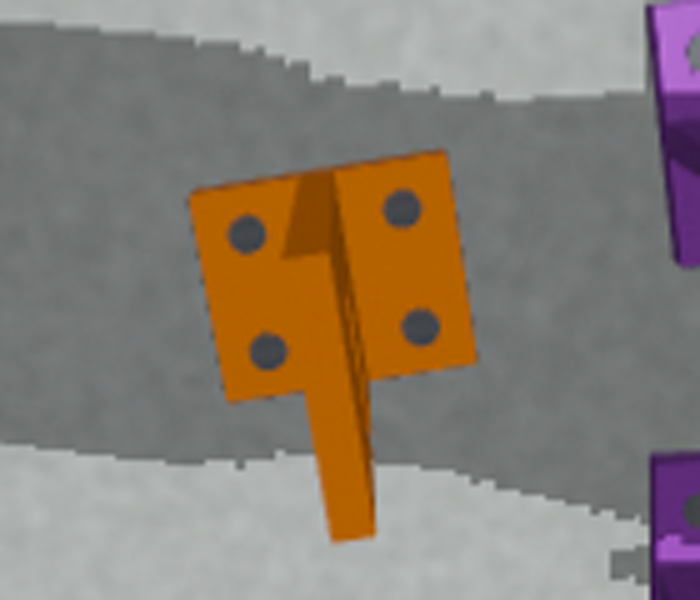

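View pics/sw2.png

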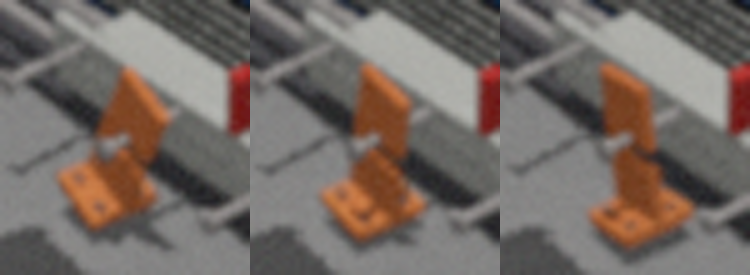

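```bash
python3 - <<'E'
from h import *
C=load('b1')[1]
t=[(282,257),(330,254),(332,543),(376,535)]
c,a=bracket(C,t,[(190,192),(446,150),(477,362),(229,402)],5,(250,110))
Cs=load('side1')[1]
print(tri([(C,np.mean(t,0)/5+(250,110)),(Cs,(200+304/3,130+222/3))]))
go(c[0],c[1],.087,a-np.pi/2)
E
```

```text
top ctr [ 0.4608 -0.0025  0.12  ] len 49.7 thick [7.9 7.7] dir(end1->2) 1.66
base ctr [ 0.4604 -0.0027  0.01  ] sides [50.  58.8 49.8 58.9] dirs [np.float64(-1.482), np.float64(-3.051), np.float64(1.662), np.float64(0.094)]
(array([ 0.4603227 , -0.00211579,  0.11855685]), [0.8151780786399543, 0.8151780786399947])
shift [  0.  163.9  -2.9] spin -9.1 j6 -1.68 | tcp [ 0.4579 -0.0024  0.2509] F [0.8 0.5 0.3] gap 44.8 t 24.8
```

```bash
python3 -m inch '[[[0,10,-3,-8],[0,50,-3,-9],[0,95,-3,-9],[0,140,-3,-9],[0,158,-3,-9],[0,164,-3,-9],[0,164,-3,-9],[0,164,-3,-9]]]' 45
python3 - <<'E'
from h import *
go(.4606,-.0026,.088,1.661-np.pi/2)
E
```

```text
clock: 25.6
tcp_pos: [0.4613, -0.0026, 0.0884]
orientation: [-0.477, 0.478, 0.522, -0.521]
wrist_force: [0.2, -0.2, -0.2]
finger_gap: 0.0452
shift [0.1 0.4 0.7] spin -0.2 j6 -1.84 | tcp [ 0.4613 -0.0026  0.0884] F [ 0.2 -0.2 -0.2] gap 45.2 t 25.6
```

```bash
python3 -m inch '[[[0,0,0,0],[0,0,0,0],[0,0,0,0],[0,0,0,0],[0,0,0,0],[0,0,0,0]]]' 0 100
python3 -m inch '[[[0,-10,0,0],[0,-40,0,0],[0,-70,0,0],[0,-105,0,0],[0,-105,0,0]]]'
python3 - <<'E'
from h import *
go(.5987,-.1822,.187,-.068)
E
```

```text
clock: 26.2
tcp_pos: [0.4611, -0.0025, 0.0885]
orientation: [-0.477, 0.478, 0.522, -0.521]
wrist_force: [0.2, 0.3, 6.6]
finger_gap: 0.0066
clock: 26.7
tcp_pos: [0.4621, -0.0027, 0.1965]
orientation: [-0.476, 0.48, 0.523, -0.52]
wrist_force: [1.2, 1.0, -4.9]
finger_gap: 0.0065
shift [-190.7   10.6 -120.3] spin 8.9 j6 -1.84 | tcp [ 0.4621 -0.0027  0.1965] F [ 1.2  1.  -4.9] gap 6.5 t 26.7
```

```bash
python3 -m inch '[[[-35,0,-15,4],[-75,0,-35,9],[-115,0,-60,9],[-150,0,-85,9],[-178,0,-107,9],[-190,5,-118,9],[-191,5,-120,9],[-191,5,-120,9],[-191,5,-120,9]]]'
python3 - <<'E'
from h import *
go(.5987,-.1822,.110,-.068)
im,C,s=grab('wrist','b2')
I=[]
for k in range(3):
    im=env.read_camera('side'); I.append(cv2.resize(im[170:225,310:360],None,fx=5,fy=5,interpolation=2))
cv2.imwrite('pics/sw3.png',np.hstack(I[:3]))
E
```

```text
clock: 27.6
tcp_pos: [0.5949, -0.1811, 0.1864]
orientation: [0.518, -0.516, -0.482, 0.483]
wrist_force: [-0.8, -0.6, -4.6]
finger_gap: 0.0063
shift [-0.9 76.3 -4.1] spin -0.1 j6 -1.93 | tcp [ 0.5949 -0.1811  0.1864] F [-0.8 -0.6 -4.6] gap 6.3 t 27.6
```

View pics/b2.png

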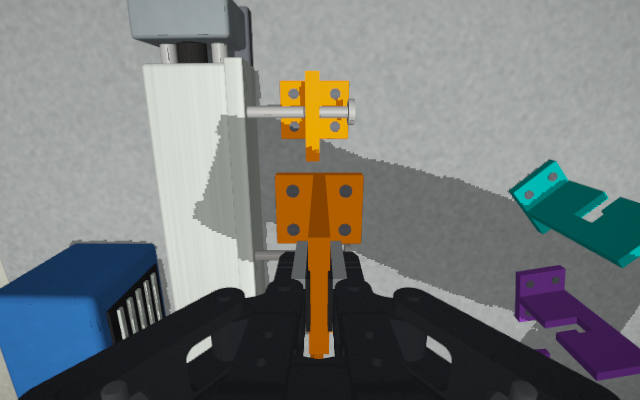

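View pics/sw3.png

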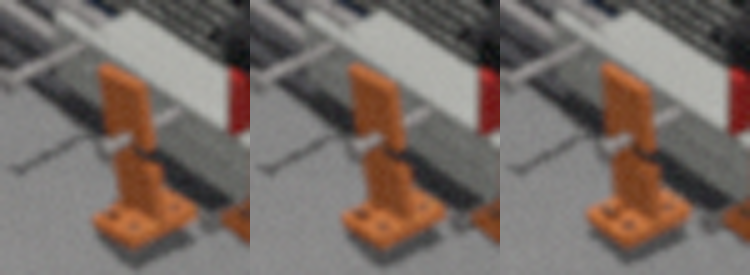

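```bash
python3 -m inch '[[[0,15,-4,0],[0,40,-4,0],[0,62,-4,0],[0,74,-4,0],[0,76,-4,0],[0,76,-4,0],[0,76,-4,0]]]'
python3 - <<'E'
from h import *
go(.6019,-.1353,.110,-.068)
E
```

```text
clock: 28.5
tcp_pos: [0.601, -0.1828, 0.1124]
orientation: [-0.516, 0.518, 0.483, -0.482]
wrist_force: [0.1, 0.3, -5.2]
finger_gap: 0.0063
shift [47.4  2.4  2.4] spin -0.1 j6 -1.92 | tcp [ 0.601  -0.1828  0.1124] F [ 0.1  0.3 -5.2] gap 6.3 t 28.5
```

```bash
python3 -m inch '[[[5,1,1,0],[12,1,2,0],[20,1,2,0],[28,1,2,0],[28,1,2,0]]]'
python3 -m inch '[[[5,0,0,0],[10,0,0,0],[15,0,0,0],[18,0,0,0],[20,0,0,0],[20,0,0,0],[20,0,0,0]]]'
python3 - <<'E'
from h import *
go(.6019,-.1353,.102,-.068)
E
```

```text
clock: 29.0
tcp_pos: [0.6001, -0.1527, 0.1104]
orientation: [0.517, -0.517, -0.483, 0.483]
wrist_force: [-0.3, -0.7, -5.7]
finger_gap: 0.0062
clock: 29.7
tcp_pos: [0.6015, -0.1345, 0.1103]
orientation: [-0.517, 0.517, 0.482, -0.482]
wrist_force: [0.4, -0.6, -4.4]
finger_gap: 0.0068
shift [-0.8  8.3 -0.5] spin -0.1 j6 -1.85 | tcp [ 0.6015 -0.1345  0.1103] F [ 0.4 -0.6 -4.4] gap 6.8 t 29.7
```

```bash
python3 -m inch '[[[-1,3,0,0],[-1,6,0,0],[-1,6,0,0]]]'
python3 -m inch '[[[0,1,0,0],[0,2,0,0],[0,2,0,0]]]'
python3 -m inch '[[[0,1,0,0],[0,2,0,0],[0,2,0,0]]]'
```

```text
clock: 30.0
tcp_pos: [0.6009, -0.1355, 0.1035]
orientation: [0.518, -0.517, -0.482, 0.482]
wrist_force: [-0.1, 0.9, -4.8]
finger_gap: 0.0064
clock: 30.3
tcp_pos: [0.6014, -0.1355, 0.1025]
orientation: [-0.517, 0.517, 0.482, -0.482]
wrist_force: [-0.8, 0.1, -4.4]
finger_gap: 0.006
clock: 30.6
tcp_pos: [0.6016, -0.1356, 0.1021]
orientation: [-0.517, 0.518, 0.482, -0.482]
wrist_force: [-4.1, 0.2, 6.6]
finger_gap: 0.0066
```

Seated. Release and rise, then look at A.

```bash
python3 -m inch '[[[0,-1,0,0],[0,-1,0,0],[0,-1,0,0],[0,-1,0,0],[0,-1,0,0]]]' 35
python3 -m inch '[[[0,-10,0,0],[0,-25,0,0],[0,-60,0,0],[0,-100,0,0],[0,-130,0,0],[0,-150,0,0],[0,-150,0,0]]]'
python3 - <<'E'
from h import *
go(.4655,.1778,.255,-.068)
I=[]
for k in range(2):
    im=env.read_camera('side'); I.append(cv2.resize(im[150:300,310:430],None,fx=3.2,fy=3.2,interpolation=2))
cv2.imwrite('pics/sw4.png',np.hstack(I))
E
```

```text
clock: 31.1
tcp_pos: [0.6015, -0.1354, 0.1012]
orientation: [0.517, -0.517, -0.482, 0.482]
wrist_force: [-0.9, 1.1, 0.2]
finger_gap: 0.0347
clock: 31.8
tcp_pos: [0.6031, -0.136, 0.2558]
orientation: [-0.515, 0.519, 0.483, -0.481]
wrist_force: [0.9, -0.3, -1.0]
finger_gap: 0.0352
shift [303.5  -0.9 159.1] spin -0.1 j6 -1.85 | tcp [ 0.6031 -0.136   0.2558] F [ 0.9 -0.3 -1. ] gap 35.2 t 31.8
```

View pics/sw4.png

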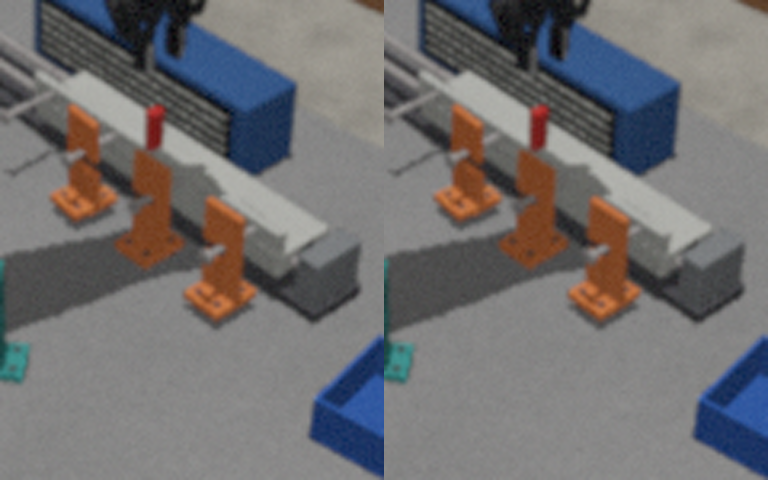

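Three hang upright. Now A.

```bash
python3 -m inch '[[[40,0,21,0],[80,0,42,0],[120,0,63,0],[160,0,84,0],[200,0,105,0],[240,0,126,0],[280,0,147,0],[303,0,159,0],[303,0,159,0],[303,0,159,0]]]' 45
python3 - <<'E'
from h import *
im,C,s=grab('wrist','a1'); cv2.imwrite('pics/a1z.png',cv2.resize(im[110:230,250:390],None,fx=5,fy=5,interpolation=2)); print(s['tcp_pos'])
E
```

```text
clock: 32.9
tcp_pos: [0.4631, 0.1781, 0.2501]
orientation: [0.517, -0.516, -0.482, 0.483]
wrist_force: [-0.6, -0.3, 0.0]
finger_gap: 0.0451
[0.4631166  0.17809387 0.25013806]
```

View pics/a1z.png

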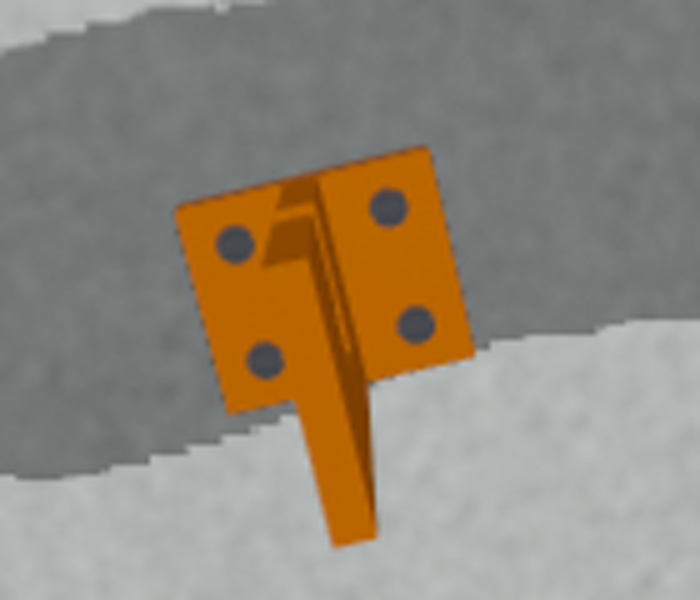

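```bash
python3 - <<'E'
from h import *
C=load('a1')[1]
t=[(261,268),(309,257),(333,547),(377,538)]
c,a=bracket(C,t,[(175,208),(428,146),(475,354),(229,414)],5,(250,110))
Cs=load('side1')[1]
print(tri([(C,np.mean(t,0)/5+(250,110)),(Cs,(200+208/3,130+155/3))]))
go(c[0],c[1],.087,a-np.pi/2)
E
```

```text
top ctr [0.4672 0.1784 0.12  ] len 49.7 thick [8.  7.7] dir(end1->2) 1.735
base ctr [0.4669 0.1782 0.01  ] sides [49.8 58.9 49.4 59.3] dirs [np.float64(-1.41), np.float64(-2.972), np.float64(1.739), np.float64(0.176)]
(array([0.46671993, 0.17854889, 0.11922223]), [0.7608372709015307, 0.7608372709015784])
shift [  1.3 163.3  -3.7] spin -13.4 j6 -1.30 | tcp [0.4636 0.1775 0.2503] F [-0.1  0.4  1.2] gap 44.9 t 32.95
```

```bash
python3 -m inch '[[[1,10,-4,-7],[1,45,-4,-13],[1,90,-4,-13],[1,138,-4,-13],[1,157,-4,-13],[1,163,-4,-13],[1,163,-4,-13],[1,163,-4,-13]]]' 45
python3 - <<'E'
from h import *
go(.467,.1783,.088,1.736-np.pi/2)
E
```

```text
clock: 33.75
tcp_pos: [0.4694, 0.1783, 0.0895]
orientation: [-0.459, 0.46, 0.538, -0.537]
wrist_force: [0.1, -0.5, 0.5]
finger_gap: 0.0447
shift [0.4 1.5 2.3] spin -0.5 j6 -1.52 | tcp [0.4694 0.1783 0.0895] F [ 0.1 -0.5  0.5] gap 44.7 t 33.75
```

```bash
python3 -m inch '[[[0,1,2,0],[0,1,2,0]]]'
python3 -m inch '[[[0,0,0,0],[0,0,0,0],[0,0,0,0],[0,0,0,0],[0,0,0,0],[0,0,0,0]]]' 0 100
python3 -m inch '[[[0,-10,0,0],[0,-40,0,0],[0,-70,0,0],[0,-105,0,0],[0,-105,0,0]]]'
python3 - <<'E'
from h import *
go(.6201,.1321,.187,-.068)
E
```

```text
clock: 33.95
tcp_pos: [0.4667, 0.1784, 0.0885]
orientation: [-0.459, 0.46, 0.538, -0.537]
wrist_force: [-0.3, -0.5, 0.2]
finger_gap: 0.045
clock: 34.55
tcp_pos: [0.4665, 0.1784, 0.0877]
orientation: [-0.459, 0.459, 0.538, -0.537]
wrist_force: [1.4, -0.3, 3.8]
finger_gap: 0.0066
clock: 35.05
tcp_pos: [0.4679, 0.1788, 0.1963]
orientation: [-0.458, 0.46, 0.539, -0.536]
wrist_force: [1.0, -0.2, -4.7]
finger_gap: 0.0066
shift [ -70.    10.1 -143. ] spin 12.9 j6 -1.52 | tcp [0.4679 0.1788 0.1963] F [ 1.  -0.2 -4.7] gap 6.6 t 35.05
```

```bash
python3 -m inch '[[[-10,0,-30,6],[-25,0,-65,13],[-42,0,-100,13],[-60,2,-130,13],[-69,5,-141,13],[-70,5,-146,13],[-70,5,-147,13],[-70,5,-147,13]]]'
python3 - <<'E'
from h import *
go(.6201,.1321,.110,-.068)
im,C,s=grab('wrist','a2')
E
```

```text
clock: 35.85
tcp_pos: [0.6207, 0.1328, 0.1866]
orientation: [0.518, -0.516, -0.482, 0.483]
wrist_force: [-0.5, 0.2, -6.1]
finger_gap: 0.0066
shift [-0.8 76.6  0.3] spin -0.1 j6 -1.42 | tcp [0.6207 0.1328 0.1866] F [-0.5  0.2 -6.1] gap 6.6 t 35.85
```

View pics/a2.png

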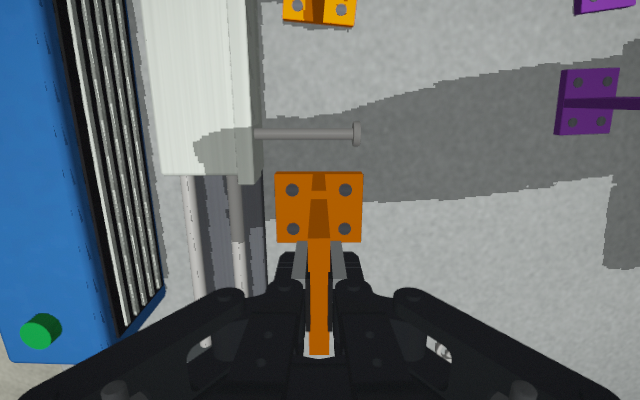

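```bash
python3 -m inch '[[[0,15,0,0],[0,40,0,0],[0,62,0,0],[0,75,0,0],[0,77,0,0],[0,77,0,0],[0,77,0,0]]]'
python3 - <<'E'
from h import *
go(.6168,.0842,.110,-.068)
E
```

```text
clock: 36.6
tcp_pos: [0.6229, 0.1324, 0.1118]
orientation: [-0.517, 0.518, 0.483, -0.482]
wrist_force: [-0.1, -0.5, -5.6]
finger_gap: 0.0064
shift [-48.5   1.8   2.8] spin -0.1 j6 -1.42 | tcp [0.6229 0.1324 0.1118] F [-0.1 -0.5 -5.6] gap 6.4 t 36.6
```

```bash
python3 -m inch '[[[-5,1,1,0],[-12,1,2,0],[-20,1,3,0],[-28,1,3,0],[-28,1,3,0]]]'
python3 -m inch '[[[-5,0,0,0],[-10,0,0,0],[-15,0,0,0],[-18,0,0,0],[-20,0,0,0],[-20,0,0,0],[-20,0,0,0]]]'
python3 - <<'E'
from h import *
go(.6168,.0842,.102,-.068)
E
```

```text
clock: 37.1
tcp_pos: [0.6172, 0.1029, 0.1095]
orientation: [-0.517, 0.518, 0.482, -0.482]
wrist_force: [0.3, 0.5, -6.2]
finger_gap: 0.0062
clock: 37.8
tcp_pos: [0.6158, 0.0846, 0.1093]
orientation: [0.517, -0.517, -0.482, 0.482]
wrist_force: [0.6, -0.2, -5.0]
finger_gap: 0.0067
shift [-0.3  7.3 -1. ] spin -0.1 j6 -1.49 | tcp [0.6158 0.0846 0.1093] F [ 0.6 -0.2 -5. ] gap 6.7 t 37.8
```

```bash
python3 -m inch '[[[0,3,0,0],[0,5,0,0],[0,5,0,0]]]'
python3 -m inch '[[[0,1,0,0],[0,2,0,0],[0,2,0,0]]]'
python3 -m inch '[[[0,1,0,0],[0,2,0,0],[0,2,0,0]]]'
```

```text
clock: 38.1
tcp_pos: [0.6154, 0.0847, 0.1037]
orientation: [0.517, -0.517, -0.482, 0.483]
wrist_force: [-0.5, 0.3, -5.2]
finger_gap: 0.0064
clock: 38.4
tcp_pos: [0.6157, 0.0846, 0.1021]
orientation: [0.517, -0.517, -0.482, 0.482]
wrist_force: [-0.3, 0.5, -5.5]
finger_gap: 0.0068
clock: 38.7
tcp_pos: [0.616, 0.0845, 0.1014]
orientation: [-0.517, 0.517, 0.483, -0.482]
wrist_force: [-2.6, -0.1, 3.3]
finger_gap: 0.0064
```

Seated, same height as the others (grip was 0.7 mm lower). Release and rise.

```bash
python3 -m inch '[[[0,-1,0,0],[0,-1,0,0],[0,-1,0,0],[0,-1,0,0],[0,-1,0,0]]]' 35
python3 -m inch '[[[0,-10,0,0],[0,-25,0,0],[0,-60,0,0],[0,-100,0,0],[0,-130,0,0],[0,-155,0,0],[0,-155,0,0]]]'
python3 - <<'E'
from h import *
go(.6615,-.0845,.26,np.pi/2-.068)
a=[]
for n in('side','scene'):
    im=grab(n,n+'6')[0]; 
    a.append(cv2.resize(im[130:290,290:450] if n=='side' else im[150:310,180:340],None,fx=2.45,fy=2.45,interpolation=2))
cv2.imwrite('pics/six.png',np.hstack(a))
E
```

```text
clock: 39.2
tcp_pos: [0.6159, 0.0845, 0.1013]
orientation: [-0.517, 0.517, 0.482, -0.482]
wrist_force: [0.1, 1.0, 0.5]
finger_gap: 0.0349
clock: 39.9
tcp_pos: [0.6178, 0.0846, 0.2618]
orientation: [-0.515, 0.519, 0.485, -0.48]
wrist_force: [-0.2, -0.1, 0.4]
finger_gap: 0.0347
shift [-165.6    2.1  -55.4] spin 89.9 j6 -1.49 | tcp [0.6178 0.0846 0.2618] F [-0.2 -0.1  0.4] gap 34.7 t 39.9
```

View pics/six.png

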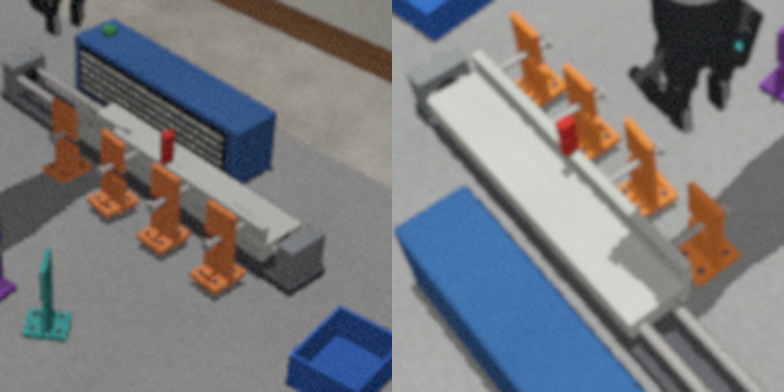

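```bash
python3 -m inch '[[[-20,0,-7,8],[-45,0,-15,16],[-70,0,-25,25],[-95,0,-33,33],[-120,0,-41,42],[-145,0,-50,50],[-165,0,-55,59],[-165,0,-55,67],[-165,0,-55,76],[-165,0,-55,84]]]' 40 40
python3 -m inch '[[[0,0,0,6],[0,0,0,6],[0,0,0,6]]]'
python3 - <<'E'
from h import *
im,C,s=grab('wrist','h1')
m=((im[...,2]>125)&(im[...,1]<70)&(im[...,0]<70)).astype(np.uint8)
n,l,st,ce=cv2.connectedComponentsWithStats(m)
for i in range(1,n):
    if st[i,4]>40: print(st[i],ce[i],onz(C,[ce[i]],.147))
go(.6615,-.0845,.11,np.pi/2-.068)
E
```

```text
clock: 41.0
tcp_pos: [0.6584, -0.0842, 0.2542]
orientation: [0.707, -0.707, -0.009, 0.011]
wrist_force: [-0.1, 1.0, 0.5]
finger_gap: 0.0402
clock: 41.3
tcp_pos: [0.6587, -0.0838, 0.2551]
orientation: [0.707, -0.707, 0.024, -0.023]
wrist_force: [-0.3, 0.0, -0.4]
finger_gap: 0.0398
[310 185  18  24 391] [318.44245524 196.34526854] [[ 0.65866331 -0.08483225  0.147     ]]
shift [  3.  145.4  -0.6] spin 0.0 j6 -0.18 | tcp [ 0.6588 -0.0838  0.2554] F [-0.3 -0.3  0.4] gap 40.1 t 41.35
```

View pics/h1.png

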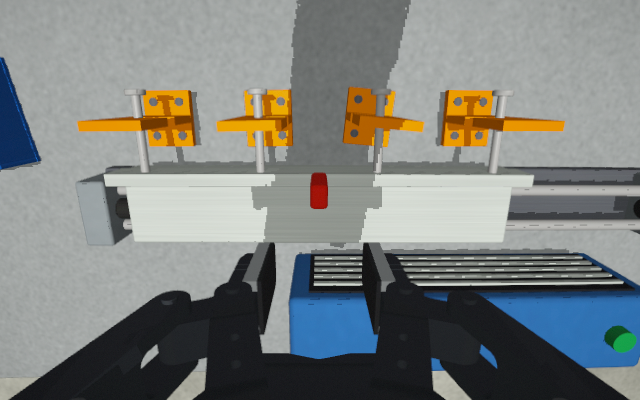

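```bash
python3 -m inch '[[[2,20,0,0],[2,60,0,0],[2,100,0,0],[2,130,0,0],[2,145,0,0],[2,145,0,0],[2,145,0,0]]]' 40
python3 -m inch '[[[0,0,0,0],[0,0,0,0],[0,0,0,0],[0,0,0,0],[0,0,0,0]]]' 5 40
```

```text
clock: 42.05
tcp_pos: [0.6612, -0.084, 0.1115]
orientation: [0.707, -0.707, 0.024, -0.024]
wrist_force: [0.6, 0.3, -0.3]
finger_gap: 0.04
clock: 42.55
tcp_pos: [0.6623, -0.084, 0.1132]
orientation: [-0.707, 0.707, -0.023, 0.026]
wrist_force: [1.0, 1.2, 6.4]
finger_gap: 0.0136
```

```bash
python3 -m inch '[[[0,0,1,0],[0,0,2,0],[0,0,4,0],[0,0,7,0],[0,0,10,0],[0,0,13,0],[0,0,16,0],[0,0,19,0],[0,0,22,0],[0,0,25,0]]]' 5 60
python3 -m inch '[[[0,0,3,0],[0,0,6,0],[0,0,9,0],[0,0,12,0],[0,0,15,0],[0,0,18,0],[0,0,21,0],[0,0,24,0],[0,0,27,0],[0,0,30,0]]]'
python3 - <<'E'
from h import *
im=grab('side','m1')[0]; cv2.imwrite('pics/m1z.png',cv2.resize(im[110:290,250:450],None,fx=3.3,fy=3.3,interpolation=2))
E
```

```text
clock: 43.55
tcp_pos: [0.6639, -0.0611, 0.1132]
orientation: [-0.706, 0.708, -0.024, 0.026]
wrist_force: [-1.4, -6.1, 6.4]
finger_gap: 0.0131
clock: 44.55
tcp_pos: [0.666, -0.0311, 0.1132]
orientation: [-0.706, 0.708, -0.024, 0.026]
wrist_force: [-1.4, -5.6, 5.8]
finger_gap: 0.013
```

View pics/m1z.png

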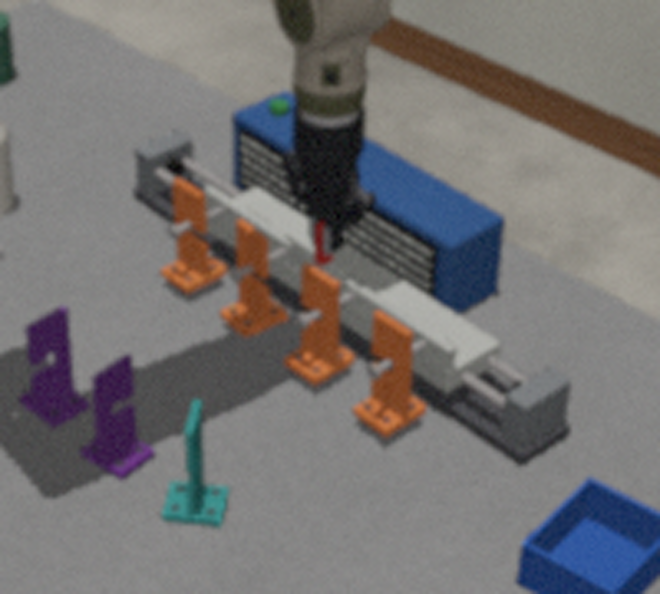

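```bash
for i in 1; do python3 -m inch '[[[0,0,3,0],[0,0,6,0],[0,0,9,0],[0,0,12,0],[0,0,15,0],[0,0,18,0],[0,0,21,0],[0,0,24,0],[0,0,27,0],[0,0,30,0]]]'; done
python3 -m inch '[[[0,0,3,0],[0,0,6,0],[0,0,9,0],[0,0,12,0],[0,0,15,0],[0,0,18,0],[0,0,21,0],[0,0,24,0],[0,0,27,0],[0,0,30,0]]]'
python3 -m inch '[[[0,0,3,0],[0,0,6,0],[0,0,9,0],[0,0,12,0],[0,0,15,0],[0,0,18,0],[0,0,21,0],[0,0,24,0],[0,0,27,0],[0,0,30,0]]]'
```

```text
clock: 45.6
tcp_pos: [0.668, -0.0011, 0.1132]
orientation: [-0.706, 0.708, -0.024, 0.026]
wrist_force: [-0.3, -7.0, 6.8]
finger_gap: 0.0133
clock: 46.6
tcp_pos: [0.6701, 0.0289, 0.1132]
orientation: [-0.706, 0.708, -0.024, 0.026]
wrist_force: [-1.4, -4.5, 5.9]
finger_gap: 0.013
clock: 47.6
tcp_pos: [0.6722, 0.0589, 0.1132]
orientation: [-0.706, 0.708, -0.024, 0.026]
wrist_force: [-0.9, -4.6, 6.3]
finger_gap: 0.0132
```

```bash
python3 -m inch '[[[0,0,2.5,0],[0,0,4.5,0],[0,0,6.5,0],[0,0,8,0],[0,0,9,0],[0,0,10,0],[0,0,11,0],[0,0,12,0],[0,0,13,0],[0,0,13.5,0]]]'
python3 -m inch '[[[0,0,0.5,0],[0,0,1,0],[0,0,1.5,0],[0,0,2,0],[0,0,2.5,0],[0,0,3,0],[0,0,3.5,0],[0,0,4,0],[0,0,4.5,0],[0,0,5,0]]]'
```

```text
clock: 48.6
tcp_pos: [0.6732, 0.0724, 0.1132]
orientation: [-0.706, 0.708, -0.024, 0.026]
wrist_force: [-1.5, -5.1, 7.3]
finger_gap: 0.0132
clock: 49.6
tcp_pos: [0.6734, 0.0756, 0.1132]
orientation: [-0.705, 0.709, -0.025, 0.026]
wrist_force: [-2.3, -12.3, 7.1]
finger_gap: 0.0132
```

```bash
python3 -m inch '[[[0,0,1,0],[0,0,2,0],[0,0,3,0],[0,0,3,0],[0,0,3,0]]]'
python3 -m inch '[[[0,0,-1.5,0],[0,0,-3,0],[0,0,-4,0],[0,0,-4,0],[0,0,-4,0]]]'
python3 -m inch '[[[0,0,0,0],[0,0,0,0],[0,0,0,0],[0,0,0,0]]]' 40
```

```text
clock: 50.1
tcp_pos: [0.6733, 0.0756, 0.1132]
orientation: [-0.703, 0.71, -0.026, 0.027]
wrist_force: [-3.1, -19.8, 7.2]
finger_gap: 0.0134
clock: 50.6
tcp_pos: [0.6734, 0.0756, 0.1132]
orientation: [-0.705, 0.708, -0.024, 0.026]
wrist_force: [-0.9, -6.9, 5.9]
finger_gap: 0.0132
clock: 51.0
tcp_pos: [0.6723, 0.0784, 0.111]
orientation: [0.707, -0.707, 0.025, -0.024]
wrist_force: [-0.5, 0.4, 0.3]
finger_gap: 0.0399
```

```bash
python3 -m inch '[[[0,-15,-2,0],[0,-50,-2,0],[0,-90,-2,0],[0,-130,-2,0],[0,-150,-2,0],[0,-150,-2,0],[0,-150,-2,0]]]'
python3 - <<'E'
from h import *
im,C,s=grab('wrist','e1')
grab('scene','e_scene'); I=[]
for k in range(2):
    im=grab('side',f'e_s{k}')[0]; I.append(cv2.resize(im[120:260,250:410],None,fx=2.45,fy=2.45,interpolation=2))
cv2.imwrite('pics/ez.png',np.hstack(I)); print(s['tcp_pos'])
E
```

```text
clock: 51.7
tcp_pos: [0.6725, 0.0763, 0.2611]
orientation: [0.707, -0.707, 0.024, -0.025]
wrist_force: [0.2, -0.1, -0.0]
finger_gap: 0.0398
[0.67246478 0.07628568 0.26106746]
```

View pics/e1.png

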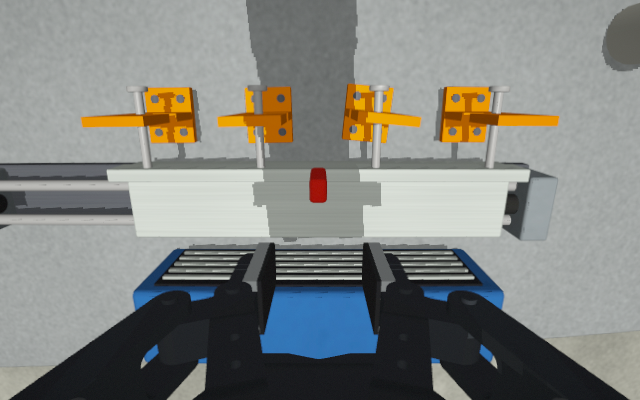

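View pics/ez.png

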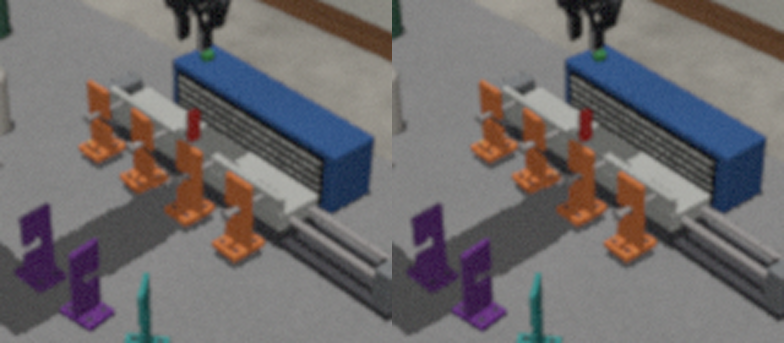

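```bash
python3 -m inch '[[[0,-20,0,0],[0,-20,0,0],[0,-20,0,0],[0,-20,0,0],[0,-20,0,0],[0,-20,0,0],[0,-20,0,0],[0,-20,0,0],[0,-20,0,0],[0,-20,0,0]]]'
python3 -m inch '[[[0,0,0,0],[0,0,0,0],[0,0,0,0],[0,0,0,0],[0,0,0,0],[0,0,0,0],[0,0,0,0],[0,0,0,0],[0,0,0,0],[0,0,0,0]]]'
python3 - <<'E'
from h import *
L=[]
for k in range(6):
    im,C,s=grab('wrist',f'f{k}'); h=cv2.cvtColor(im,cv2.COLOR_BGR2HSV)
    m=((h[...,0]>8)&(h[...,0]<25)&(h[...,1]>180)&(h[...,2]>100)).astype(np.uint8); m[250:]=0
    n,l,st,ce=cv2.connectedComponentsWithStats(m)
    L.append(sorted([tuple(np.round(ce[i],1)) for i in range(1,n) if st[i,4]>200])); print(L[-1])
print(s['clock'])
E
```

```text
clock: 52.9
tcp_pos: [0.6724, 0.0761, 0.2813]
orientation: [0.707, -0.707, 0.025, -0.025]
wrist_force: [0.5, 0.2, -0.5]
finger_gap: 0.0399
clock: 53.9
tcp_pos: [0.6723, 0.076, 0.2813]
orientation: [0.707, -0.707, 0.025, -0.025]
wrist_force: [0.1, 0.4, 0.0]
finger_gap: 0.04
[(np.float64(166.7), np.float64(115.7)), (np.float64(269.0), np.float64(115.5)), (np.float64(367.4), np.float64(114.3)), (np.float64(469.5), np.float64(114.8))]
[(np.float64(166.7), np.float64(115.7)), (np.float64(269.0), np.float64(115.5)), (np.float64(367.4), np.float64(114.2)), (np.float64(469.5), np.float64(114.9))]
[(np.float64(166.7), np.float64(115.7)), (np.float64(269.0), np.float64(115.5)), (np.float64(367.4), np.float64(114.2)), (np.float64(469.5), np.float64(114.8))]
[(np.float64(166.7), np.float64(115.7)), (np.float64(269.0), np.float64(115.4)), (np.float64(367.4), np.float64(114.3)), (np.float64(469.5), np.float64(114.8))]
[(np.float64(166.7), np.float64(115.7)), (np.float64(269.0), np.float64(115.5)), (np.float64(367.4), np.float64(114.3)), (np.float64(469.5), np.float64(114.8))]
[(np.float64(166.7), np.float64(115.8)), (np.float64(269.0), np.float64(115.5)), (np.float64(367.4), np.float64(114.2)), (np.float64(469.5), np.float64(114.8))]
54.15
```

View pics/f5.png

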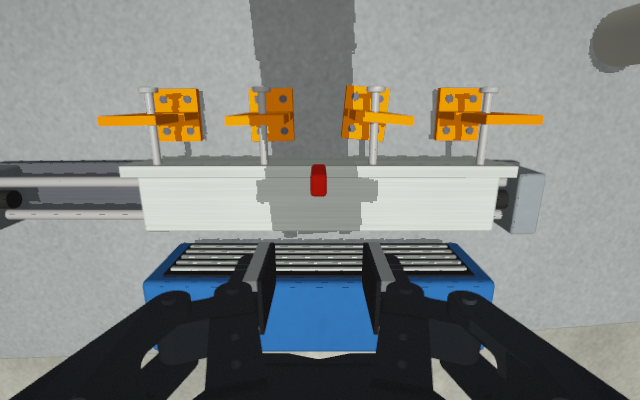

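View pics/e_scene.png

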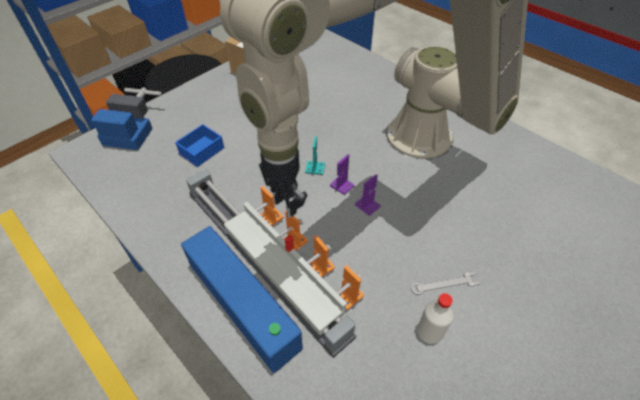

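```bash
python3 - <<'E'
from h import *
print(env.hand_in())
E
```

```text
the job is handed in; nothing more can be done
None
```

I pulled the carriage to its loading stop and hung all four orange brackets on their own pins. I then slid it 160 mm back until it met the drying stop, released the handle and handed in at 54 s.

**Last checks:**
- **Carriage:** it would not move past the drying stop when pushed lightly. The measured travel of 160 mm matches the description.
- **Seating:** on each pin the force reversed with the tool at 101–102 mm, about where a seated pin puts it. The last wrist picture shows the brackets placed evenly about the handle.
- **Swinging:** over six pictures in 0.3 s, the brackets' image centres stayed within 0.1 pixel.
- **Bystanders:** I never went near the spray bottle, spanner or bin, and the look-alikes stayed on the bench. They look the same in the last scene picture.

**What did not go cleanly:**
- **Bracket on pin 3:** it swung by about 25° shortly after I released it. I don't know whether that was the announced knock or my release. It calmed down by itself and hangs in its pocket, but turned about 10° around the vertical, which I left.
- **Change of plan:** I first lined that bracket up with pin 2, then moved it to pin 3 because the gripper would have come too close to the red handle. It touched nothing.

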